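# Goods-in coating check on a hung panel

## Robot

A 6-joint arm with a two-finger parallel gripper is mounted at the origin on a cart in front of the work surface, level with it; the furniture and walls round the work are solid. World frame = base frame: x ahead of the robot, y to its left, z up, the work surface at z = 0. Lengths are in m, angles in rad, forces in N, time in s.
With the tool pointing down it reaches from about 0.225 to 0.875 m from the base axis. Payload 3.4 kg.
Tool frame: the origin (TCP) lies between the finger pads; the fingertips stand 22 mm ahead of it and the grasp point (between the pads) lies 3 mm ahead of it (manip.finger_overhang is the distance from the TCP to the fingertips, in m); z points along the fingers, y is the line along which they close (so a half turn about z gives the same grasp; the last joint's range is limited). The gripper opens to 85 mm and grips with 20 to 120 N. Pads are 22 mm wide; open, the fingers measure 114 mm over their backs; the gripper's body (76 mm by 85 mm) begins 54 mm behind the grasp point. The pads swing forward as they close: fully open they stand 13 mm farther back than shut.
Start: joints at [0.987, 0.276, 1.505, -0, 1.361, -0.121], TCP at [0.257, 0.515, 0.253] pointing down, gripper open.
Joint ranges: [-2.89, 2.89], [-0.75, 2.08], [0.22, 2.7], [-1.18, 4.32], [0.11, 2.71], [-2.7, 2.7]. Speed limits (rad/s): [2.57, 2.57, 3.14, 3.14, 3.14, 3.14].

## Interface

Orientations are given as a unit quaternion [w, x, y, z].
In Python, from rig import get_state, eyes, order, manip gives the robot as it stands.
- The arm moves only by the tool drive_tool, never from a script. Its argument "rows" is a list of rows, each a list of 4 numbers: the shift along the tool's x, y, z in units of 25 mm (1.0 is 25 mm), then the turn about the tool's z in units of 6 degrees (1.0 is 6 degrees). A call has exactly 8 rows; each row is the pose to reach, as a shift and turn from the pose commanded when the call began, along the tool's axes at that moment; what a row does not reach only later rows make up. A row lasts 1/12 s, in which the tool goes at most 41.7 mm and 7.16 degrees, less where a joint would pass 70% of its speed; a pose out of reach is approached as far as the arm can. A call with a gripper value outside its range is refused whole. "grip" is the finger opening in mm, from 0 to 85.4, set as the call begins (left out, the last holds). The fingers move at their own pace and stop on an object; "newtons" is the grip in N (left out, the last holds). Time passes only in rows, so rows that repeat a pose let the fingers close, or fill a call up. It gives the time, the measured TCP pose, the force, the opening and the grip force at its end, in the units of the state.
- get_state(): the state, without advancing time (a new reading comes with each control period).
- eyes.get_image(name): name is "scene" or "side" or "wrist"; returns (picture, depth): 400x640x3 uint8, red, green, blue; 400x640 float32, m along the optical axis (not along the pixel's ray), 0 where there is no reading.
- eyes.camera_info(name): a dict with "fx", "fy", "cx", "cy" (pixels), "R" (3x3) and "t" (3): a world point X has camera coordinates R X + t. Camera axes: x right, y down, z forward; pixel columns grow to the right and rows downward; lengths in m; the calibration is good to about 2 mm. A picture is of the moment at which its call begins: read the wrist's pose just before it. camera_info takes no time and is no camera call; for the wrist camera it gives the pose at the moment of the call.
- order.sign_off(): hands the job in; it is judged then, once.
The state is a dict: "clock": time; "qpos": joint angles; "qd": joint speeds; "effort": joint torques, N m; "position": TCP position; "ee_rot": TCP orientation; "contact_force": force on the tool from outside, world axes, zero at the start; "moment": the same for the moment, N m; "width": finger opening in m; "gripper_force": force on a finger pad.
Only numpy, scipy, OpenCV 4.12 (cv2) and the standard library are available. Lean on these libraries where they do the work, as an engineer would, in place of code of your own. Each camera call takes 0.05 s, during which the arm holds its last target. There are 200 camera calls.

## Task

Check the coating of the panel that has a folded hook and a moulded grip: lift it off the bar of the small rack, hook it over the rail of the gauging stand to the left of the edge channel, and slide it right along the rail until its edge is fully home in the channel, where the backing pad supports it; then let go of it. Take the probe gauge from its cradle and hold it level and square to the panel, its tip inside the drawn circle, pressing gently so that the sprung tip is about halfway in; finish while still holding it there, with the panel home and everything else left standing as it was.

Things in the scene. Friction and masses are not known exactly. Their poses are not given: they have to be found in the camera images.
- stand: Fixed gauging stand, 120 x 360 x 175 mm high. Origin on the table below the middle of the rail's front face; x away from the robot, y left along the rail. Base plate 12 mm thick, x -65 to +55. The rail is a level flat bar, y -160 to +160, x 0 to +8, 22 mm high, top at z 175, on two posts below and behind its front face.
- rail_home (a point): Point on the rail's top front edge, stand (0, -50, 175) mm; axes as the stand's. panel_hook lies here when the panel hangs on the rail with its right edge against the stop. Behind the home place is a rubber backing pad (stand y -104 to 0, z 55 to 121 mm), face at x +1.5 mm, left end bevelled.
- channel (a point): Edge channel at the stand's right, open to the left: this point is on its stop face, stand (-2, -105, 87) mm. Keeper strip in front: y -113 to -89, x -11.5 to -7.5, z 43 to 137 mm, with a flared mouth out to y -75, x -18. A cap covers it (underside z 137, y -113 to -89), so the panel's edge cannot be lowered in but must slide in from the left.
- rack: Fixed hanging rack: plywood base 100 x 170 mm, 12 mm thick (x -46 to +54), two posts, and a level flat steel bar along y, 160 mm long, x 0 to +8, 18 mm high, top at z 146 mm, over which the panel hangs by its hook. Origin on the table below the middle of the bar's front face; x away from the robot at yaw 0. Stands left or right of the robot, the cradle on the other side.
- panel: Loose white coated sheet panel, 110 (y) x 80 (z) x 4 mm, about 0.2 kg, hanging on the rack, front face with the circle to -x. Origin: middle of its lower edge, mid-thickness. A neck 44 mm wide rises from its top edge and folds back (+x) into a hook open downwards: inside x +2 to +16, ceiling z 128, outside top z 132, back leg down to z 107 and flared to x 23. A black grip tops it.
- panel_grip (a point): Centre of the black moulded grip on top of the hook, panel (9, 0, 154) mm. It measures 16 (x) x 34 (y) x 44 (z) mm; pinched across x, on its broad faces, the panel hangs plumb, but across y it swings in the fingers. Keep the fingertips above panel z 134 so that they clear the hook and, later, the rail. When hung, the panel's back face lies against the rail's front face.
- panel_spot (a point): Centre of the drawn dark circle (24 mm across) on the panel's front face (panel x -2, y 0, z 38 mm). Axes as the panel's; the front face looks to -x.
- panel_hook (a point): Point on the inside of the hook: underside of its ceiling at the neck's back face (panel x +2, y 0, z 128 mm).
- plain_panel: Bystander: loose white coated sheet panel 110 x 80 x 4 mm without hook, grip or circle, lying flat on the table left of the stand. Origin at its middle.
- cradle: Fixed plastic cradle, 150 x 66 x 52 mm high, two yokes 12 mm wide (centred at x -44 and +38 mm) in which the gauge lies; underside of the gauge 35 mm above the table. Origin on the table; x along the gauge.
- gauge: Loose hand-held probe gauge, about 0.17 kg, lying in the cradle pointing along its own +x. Origin on its underside. Black body 112 (x -60 to +52 mm) x 26 (y) x 30 mm (z), then a steel nose to x +75 mm and the sprung tip to x +100 mm; the axis of nose and tip is 15 mm above the underside. Grip it across y at x about 0, between the yokes (free from x -38 to +32 mm).
- gauge_tip (a point): Rounded end of the sprung tip (8.4 mm thick): gauge x +100, y 0, z 15 mm with the tip out.
- plunger (a joint): How far the sprung tip is pushed in, in m: 0 out, 0.010 at its end stop. Force about 1 N at first and 0.5 N more per mm (3.5 N halfway).
- calculator: Bystander: desk calculator 139 x 97 x 18 mm, lying between rack and cradle near the robot.
- marker: Bystander: marker pen 135 mm long, 16 mm thick, lying on the table.
- date_stamp: Bystander: rubber stamp 29 x 52 x 76 mm high, standing on the table.
- tape_measure: Bystander: tape measure 78 x 38 x 67 mm, standing at the right.
- label_roll: Bystander: roll of labels 88 mm across, 60 mm high, standing right of the stand.

How it is judged:
By the outcome, as a careful person would: the job done as asked, in the order asked, and still so for the second after the job is handed in, while the arm keeps its last pose, push and grip.
It also fails if it takes over 64 s, if anything falls off the work surface, if the arm or the gripper's body presses on something with over 40 N, if the wrist force passes 120 N, or if a joint passes its speed limit or range.

## Working session

There is one attempt and no reset: what is moved stays moved. The work goes in short steps, Python scripts to look and compute and a tool call to move; the robot and the scene stay as the last step left them, time stands still between calls to the robot, and variables do not carry over. Pictures are saved under pics/ and viewed, at most 10 in all, crops included, and the job is handed in when it is done.

Besides the shell and the picture viewer there is one more tool, called after "Request:" in YAML: its name, and indented under it one key for each argument. drive_tool: Moves the arm, as the interface text tells. Its arguments: {"type":"object","properties":{"rows":{"type":"array","items":{"type":"array","items":{"type":"number"}}},"grip":{"type":"number"},"newtons":{"type":"number"}},"required":["rows"]}

```bash
ls; mkdir -p pics; cat > h.py <<'E'
import numpy as np, cv2
from rig import get_state, eyes, order, manip
def grab(n,save=None):
    ci=eyes.camera_info(n); im,d=eyes.get_image(n)
    if save: cv2.imwrite('pics/'+save+'.png',im[:,:,::-1])
    np.savez(''+n+'.npz',im=im,d=d,**{k:np.array(ci[k]) for k in('fx','fy','cx','cy','R','t')})
    return im,d,ci
def load(n): 
    z=np.load(''+n+'.npz'); return z['im'],z['d'],z
def pts(d,ci):
    v,u=np.mgrid[:d.shape[0],:d.shape[1]]
    c=np.stack([(u-ci['cx'])/ci['fx']*d,(v-ci['cy'])/ci['fy']*d,d],-1)
    return (c-np.array(ci['t']))@np.array(ci['R'])
def proj(X,ci):
    c=np.array(ci['R'])@np.array(X)+np.array(ci['t']); return ci['fx']*c[0]/c[2]+ci['cx'],ci['fy']*c[1]/c[2]+ci['cy']
def ray(u,v,ci):
    R=np.array(ci['R']);d=R.T@np.array([(u-ci['cx'])/ci['fx'],(v-ci['cy'])/ci['fy'],1]);return -R.T@np.array(ci['t']),d
E
python3 - <<'E'
from h import *
s=get_state();print({k:np.round(v,3) for k,v in s.items()})
for n in('scene','side','wrist'):
    im,d,ci=grab(n,n+'0'); o,_=ray(0,0,ci); print(n,o.round(3),ray(320,200,ci)[1].round(2),ci['fx'],(d>0).mean())
a=cv2.imread('pics/scene0.png');
E
```

```text
pics
{'clock': np.float64(0.0), 'qpos': array([ 0.987,  0.277,  1.506,  0.   ,  1.361, -0.121]), 'qd': array([ 0.002, -0.   , -0.001,  0.   ,  0.   ,  0.001]), 'effort': array([ 2.0000e-03, -4.1678e+01, -2.4581e+01,  0.0000e+00,  1.1000e-02,
        0.0000e+00]), 'position': array([0.256, 0.514, 0.252]), 'ee_rot': array([-0.   ,  0.229,  0.973, -0.001]), 'contact_force': array([ 0.095, -0.561, -0.068]), 'moment': array([-0.002,  0.02 , -0.067]), 'gripper_force': np.float64(0.0), 'width': np.float64(0.085)}
scene [-0.235 -0.649  0.831] [ 0.64  0.49 -0.59] 375.2891046610873 0.99598046875
side [0.564 1.208 1.   ] [-0.02 -0.82 -0.57] 515.3078148672513 0.86353125
wrist [0.189 0.547 0.372] [ 0.26 -0.13 -0.96] 326.0009757024101 0.99616015625
```

View pics/scene0.png

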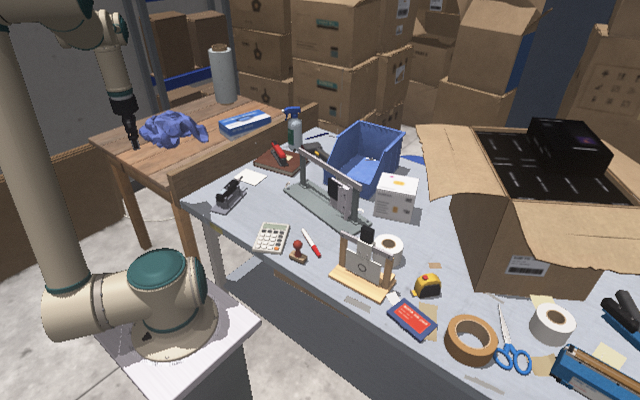

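View pics/side0.png

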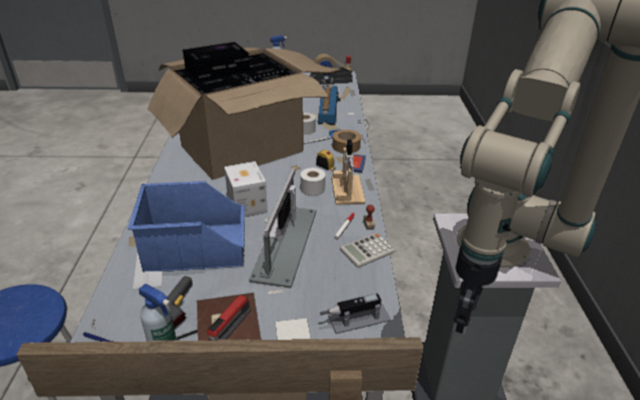

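The scene picture shows the rack with the panel at about (362,265), its black grip at (367,234), the stand at (330,195), and the gauge in its cradle at (230,192). The side picture shows the stand at (285,230), the rack at (348,175) and the gauge at (358,308).

```bash
python3 - <<'E'
from h import *
for n,bx in (('scene',dict(grip=(360,225,376,246),rack=(325,225,405,305),stand=(280,145,372,235),gauge=(210,170,250,215))),('side',dict(grip=(342,136,358,156),rack=(328,138,370,206),stand=(248,168,318,290),gauge=(318,290,392,335)))):
    im,d,ci=load(n); P=pts(d,ci)
    print(n,'table z', np.median(P[...,2][(abs(P[...,2])<.02)]).round(4))
    hsv=cv2.cvtColor(im,cv2.COLOR_RGB2HSV)
    for k,(a,b,c,e) in bx.items():
        p=P[b:e,a:c].reshape(-1,3); h=hsv[b:e,a:c].reshape(-1,3); ok=(d[b:e,a:c].ravel()>0)
        dark=ok&(h[:,2]<60)&(p[:,2]>.02)
        zz=p[:,2]
        print(k,'dark n',dark.sum(),np.percentile(p[dark],[5,50,95],axis=0).round(3).tolist() if dark.any() else '')
        for lo,hi in((.005,.02),(.02,.06),(.06,.1),(.1,.14),(.14,.16),(.16,.2),(.2,.3)):
            m=ok&(zz>lo)&(zz<hi)
            if m.sum()>5:
                q=p[m]; r=cv2.minAreaRect(q[:,:2].astype(np.float32)*1000)
                print('  z',lo,hi,m.sum(),'c',np.round(r[0]),'sz',np.round(r[1]),'ang',round(r[2],1),'zmax',q[:,2].max().round(3))
# close-up crops
for n,(a,b,c,e) in (('scene',(200,130,420,310)),('side',(240,130,400,340))):
    im=load(n)[0][b:e,a:c,::-1]; s=3.5 if n=='scene' else 2.8
    cv2.imwrite('pics/c_%s.png'%n,cv2.resize(im,None,fx=s,fy=s,interpolation=cv2.INTER_CUBIC)[:600,:800])
E
```

```text
scene table z -0.0018
grip dark n 189 [[0.42, -0.307, 0.155], [0.422, -0.293, 0.179], [0.432, -0.276, 0.193]]
  z 0.005 0.02 18 c [ 622. -169.] sz [17. 44.] ang 75.5 zmax 0.014
  z 0.14 0.16 86 c [ 424. -297.] sz [16. 41.] ang 28.3 zmax 0.16
  z 0.16 0.2 175 c [ 427. -292.] sz [34. 19.] ang 88.2 zmax 0.195
rack dark n 189 [[0.42, -0.307, 0.155], [0.422, -0.293, 0.179], [0.432, -0.276, 0.193]]
  z 0.005 0.02 1377 c [ 493. -257.] sz [331. 217.] ang 35.7 zmax 0.02
  z 0.02 0.06 1002 c [ 504. -288.] sz [173. 160.] ang 2.4 zmax 0.06
  z 0.06 0.1 578 c [ 479. -313.] sz [146. 185.] ang 67.9 zmax 0.1
  z 0.1 0.14 412 c [ 427. -291.] sz [ 22. 161.] ang 3.2 zmax 0.14
  z 0.14 0.16 241 c [ 428. -291.] sz [ 22. 160.] ang 7.0 zmax 0.16
  z 0.16 0.2 175 c [ 427. -292.] sz [34. 19.] ang 88.2 zmax 0.195
stand dark n 305 [[0.421, -0.297, 0.027], [0.632, -0.032, 0.103], [0.848, 0.291, 0.193]]
  z 0.005 0.02 2201 c [736.  90.] sz [624. 378.] ang 33.2 zmax 0.02
  z 0.02 0.06 1245 c [754. 113.] sz [517. 386.] ang 32.2 zmax 0.06
  z 0.06 0.1 685 c [744.  48.] sz [461. 393.] ang 46.1 zmax 0.1
  z 0.1 0.14 
[... 1467 characters left out ...]
 0.157, 0.156]]
  z 0.005 0.02 2717 c [ 656. -119.] sz [623. 213.] ang 78.7 zmax 0.02
  z 0.02 0.06 692 c [669. -96.] sz [529. 197.] ang 78.8 zmax 0.06
  z 0.06 0.1 522 c [ 677. -108.] sz [517. 173.] ang 72.3 zmax 0.1
  z 0.1 0.14 622 c [664. -51.] sz [137. 407.] ang 13.9 zmax 0.14
  z 0.14 0.16 104 c [643.  12.] sz [307.  15.] ang 76.6 zmax 0.16
  z 0.16 0.2 303 c [643.   5.] sz [325.  10.] ang 78.4 zmax 0.179
gauge dark n 479 [[0.393, 0.297, 0.034], [0.444, 0.311, 0.058], [0.484, 0.328, 0.066]]
  z 0.005 0.02 641 c [454. 312.] sz [192.  62.] ang 17.5 zmax 0.02
  z 0.02 0.06 486 c [458. 315.] sz [160.  40.] ang 16.6 zmax 0.06
  z 0.06 0.1 355 c [448. 305.] sz [133.  31.] ang 18.6 zmax 0.069
```

View pics/c_scene.png

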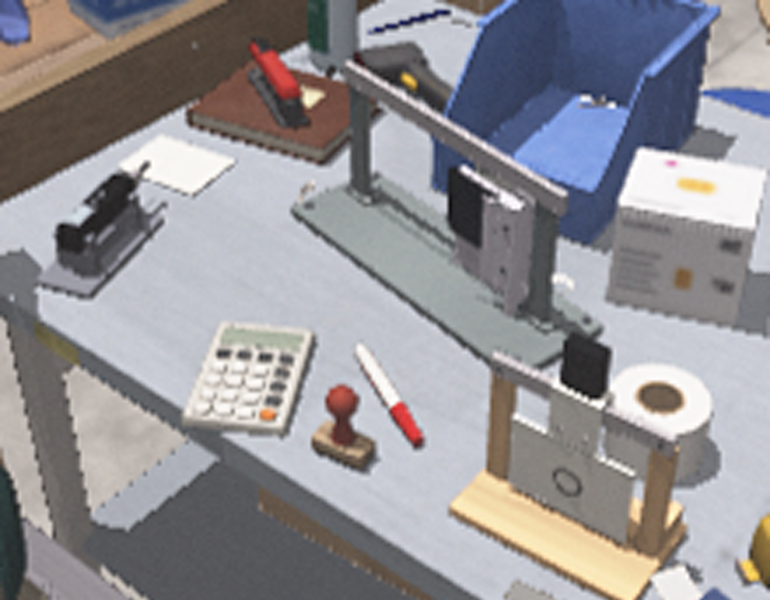

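The crop shows the panel's grip at (585,365), its hook over the rack bar, and the circle at (567,482). The stand's rail runs from (350,65) to (563,203), with the keeper channel at its right end; the gauge points away from the robot in its cradle at (95,215).

```bash
python3 - <<'E'
from h import *
def line(q):
    r=cv2.fitLine(q[:,:2].astype(np.float32),cv2.DIST_HUBER,0,.001,.001).ravel(); d=r[:2]*np.sign(r[1]); 
    s=(q[:,:2]-r[2:])@d; n=np.array([-d[1],d[0]]); w=(q[:,:2]-r[2:])@n
    return 'yaw %.2f'%np.degrees(np.arctan2(-d[0],d[1])),'ends',np.percentile(s,[1,99])[:,None]*d+r[2:],'w',np.percentile(w,[3,97]).round(4),'z',np.percentile(q[:,2],[5,50,95]).round(4),len(q)
for n in('scene','side'):
    im,d,ci=load(n);P=pts(d,ci).reshape(-1,3)
    x,y,z=P.T
    for k,m in dict(railtop=(z>.171)&(z<.185)&(x>.55)&(x<.76)&(y>-.19)&(y<.19),
      railfront=(z>.152)&(z<.170)&(x>.55)&(x<.76)&(y>-.19)&(y<.19),
      bartop=(z>.141)&(z<.15)&(x>.39)&(x<.47)&(y>-.39)&(y<-.19),
      griptop=(z>.190)&(z<.2)&(x>.39)&(x<.47)&(y>-.33)&(y<-.24),
      panelfront=(z>.03)&(z<.09)&(x>.40)&(x<.44)&(y>-.36)&(y<-.22),
      keeper=(z>.06)&(z<.13)&(x>.56)&(x<.72)&(y>-.17)&(y<-.06)).items():
        if m.sum()>10: print(n,k,*line(P[m]))
E
```

```text
scene railtop yaw -11.49 ends [[ 0.60867334 -0.15030943]
 [ 0.67025868  0.15268504]] w [-0.0052  0.0045] z [0.1714 0.1731 0.1752] 140
scene railfront yaw -11.13 ends [[ 0.60649988 -0.15437303]
 [ 0.66689244  0.1525238 ]] w [-0.0031  0.0026] z [0.1531 0.1613 0.1692] 287
scene bartop yaw 3.56 ends [[ 0.42927418 -0.36807519]
 [ 0.41961832 -0.21294063]] w [-0.0095  0.0066] z [0.1417 0.1447 0.1488] 182
scene griptop yaw 2.08 ends [[ 0.42834353 -0.30740696]
 [ 0.42716877 -0.27508068]] w [-0.0081  0.0077] z [0.1907 0.1923 0.1943] 55
scene panelfront yaw 2.84 ends [[ 0.42414129 -0.35879144]
 [ 0.41736432 -0.22213566]] w [-0.0068  0.0023] z [0.0332 0.0607 0.0871] 639
scene keeper yaw 54.66 ends [[ 0.70868257 -0.17074132]
 [ 0.59280006 -0.08855799]] w [-0.0243  0.032 ] z [0.0635 0.0971 0.1262] 444
side railtop yaw -11.44 ends [[ 0.61358914 -0.14130136]
 [ 0.67480287  0.16111901]] w [-0.0045  0.0041] z [0.1715 0.1739 0.1766] 188
side railfront yaw -11.67 ends [[ 0.61042192 -0.13886457]
 [ 0.67271606  0.16265643]] w [-0.0049  0.0016] z [0.1542 0.1617 0.169 ] 153
side bartop yaw 6.56 ends [[ 0.44327364 -0.3619876 ]
 [ 0.42527886 -0.20558726]] w [-0.0096  0.0111] z [0.1415 0.1455 0.149 ] 55
side griptop yaw -1.72 ends [[ 0.43117699 -0.29947061]
 [ 0.43220949 -0.26508193]] w [-0.0072  0.0067] z [0.1909 0.1928 0.1955] 25
side panelfront yaw 6.24 ends [[ 0.43420437 -0.35633686]
 [ 0.41967194 -0.2233721 ]] w [-0.0186  0.0032] z [0.034  0.0646 0.0846] 49
side keeper yaw 50.79 ends [[ 0.71701532 -0.16130227]
 [ 0.60504896 -0.06996835]] w [-0.0213  0.0211] z [0.0644 0.0979 0.1242] 290
```

Request:
drive_tool:
  rows:
    - [-0.5,-0.6,-0.3]
    - [-1.5,-1.8,-0.8]
    - [-2.5,-3.1,-1.3]
    - [-3.5,-4.4,-1.8]
    - [-4.5,-5.7,-2.3]
    - [-5.5,-7,-2.8]
    - [-6.5,-8.2,-2.8]
    - [-7.5,-9.4,-2.8]

```text
invalid input
```

Request:
drive_tool:
  rows:
    - [-1,-1.2,0,0]
    - [-2,-2.4,0,0]
    - [-3,-3.6,0,0]
    - [-4,-4.9,0,0]
    - [-5,-6.2,0,0]
    - [-6,-7.5,0,0]
    - [-7,-8.7,0,0]
    - [-8,-10,0,0]

```text
clock: 0.82
position: [0.3239, 0.1999, 0.2533]
ee_rot: [0.0, 0.229, 0.973, 0.0]
contact_force: [1.2, 0.3, 0.0]
width: 0.0854
gripper_force: 0.0
```

Request:
drive_tool:
  rows:
    - [-1,-1.2,-0.4,0]
    - [-2,-2.4,-0.8,0]
    - [-3,-3.6,-1.2,0]
    - [-4,-4.8,-1.6,0]
    - [-5,-6,-2,0]
    - [-6,-7.3,-2.4,0]
    - [-7,-8.6,-2.7,0]
    - [-8,-9.9,-2.7,0]

```text
clock: 1.48
position: [0.393, -0.1115, 0.3224]
ee_rot: [0.002, 0.23, 0.973, -0.0]
contact_force: [1.6, 0.4, -0.2]
width: 0.0854
gripper_force: 0.0
```

Request:
drive_tool:
  rows:
    - [-0.9,-1.1,0,1.1]
    - [-1.8,-2.2,0,2.2]
    - [-2.7,-3.3,0,3.3]
    - [-3.5,-4.4,0,4.4]
    - [-4.2,-5.2,0,5.5]
    - [-4.5,-5.6,0,6.6]
    - [-4.5,-5.6,0,7.7]
    - [-4.5,-5.6,0,8.8]

```text
clock: 2.15
position: [0.4306, -0.2859, 0.3199]
ee_rot: [-0.001, 0.641, 0.767, 0.0]
contact_force: [-0.4, -0.2, -0.2]
width: 0.0854
gripper_force: 0.0
```

```bash
cat >> h.py <<'E'
def line(q):
    r=cv2.fitLine(q[:,:2].astype(np.float32),cv2.DIST_HUBER,0,.001,.001).ravel(); d=r[:2]*np.sign(r[1]); 
    s=(q[:,:2]-r[2:])@d; n=np.array([-d[1],d[0]]); w=(q[:,:2]-r[2:])@n
    return 'yaw %.2f'%np.degrees(np.arctan2(-d[0],d[1])),'ends',(np.percentile(s,[.5,99.5])[:,None]*d+r[2:]).round(4).tolist(),'w',np.percentile(w,[3,97]).round(4),'z',np.percentile(q[:,2],[5,50,95]).round(4),len(q)
def tool():
    s=get_state(); w,x,y,z=s['ee_rot']; from scipy.spatial.transform import Rotation as Ro
    return np.array(s['position']),Ro.from_quat([x,y,z,w]).as_matrix(),s
def plan(X,yang=None):
    "units to TCP target X with tool y at angle yang deg"
    p,R,s=tool(); u=R.T@(np.array(X)-p)/.025; cur=np.degrees(np.arctan2(R[1,1],R[0,1]))
    t=0 if yang is None else ((cur-yang+180)%360-180)/6
    print('units',u.round(2),'turn',round(t,2),'cur y ang',round(cur,2),'pos',p.round(4),'F',np.round(s['contact_force'],2))
E
python3 - <<'E'
from h import *
im,d,ci=grab('wrist','wrist1');P=pts(d,ci).reshape(-1,3);x,y,z=P.T
hsv=cv2.cvtColor(im,cv2.COLOR_RGB2HSV).reshape(-1,3)
print(len(z),z.max())
for k,m in dict(griptop=(z>.18)&(z<.205)&(x>.39)&(x<.47)&(y>-.33)&(y<-.24)&(hsv[:,2]<90),
  bartop=(z>.141)&(z<.15)&(x>.39)&(x<.47)&(y>-.39)&(y<-.19),
  paneltop=(z>.09)&(z<.105)&(x>.40)&(x<.45)&(y>-.36)&(y<-.22),
  base=(z>.008)&(z<.02)&(x>.34)&(x<.5)&(y>-.4)&(y<-.18)&(hsv[:,1]>60)).items():
    if m.sum()>10: print(k,*line(P[m])); print(cv2.minAreaRect((P[m][:,:2]*1000).astype(np.float32)))
E
```

```text
256000 0.4395305704083593
griptop yaw 3.13 ends [[0.431, -0.3053], [0.4292, -0.2718]] w [-0.0077  0.0077] z [0.1865 0.1927 0.1939] 893
((430.23590087890625, -288.6981201171875), (17.03961944580078, 34.105796813964844), 2.830801010131836)
bartop yaw 2.78 ends [[0.4318, -0.3684], [0.4241, -0.2105]] w [-0.0118  0.0076] z [0.1438 0.1452 0.1492] 1223
((430.6039733886719, -289.3937683105469), (21.994525909423828, 159.4643096923828), 2.9671661853790283)
paneltop yaw 7.20 ends [[0.4327, -0.3528], [0.4178, -0.2352]] w [-0.009   0.0076] z [0.0946 0.0967 0.1012] 186
((422.83758544921875, -294.64141845703125), (17.9468994140625, 119.51853942871094), 10.744382858276367)
base yaw -3.61 ends [[0.4074, -0.3743], [0.4182, -0.2027]] w [-0.063   0.0354] z [0.0095 0.0109 0.0123] 6443
((428.101318359375, -290.13360595703125), (99.64210510253906, 169.6727294921875), 2.9907851219177246)
```

View pics/wrist1.png

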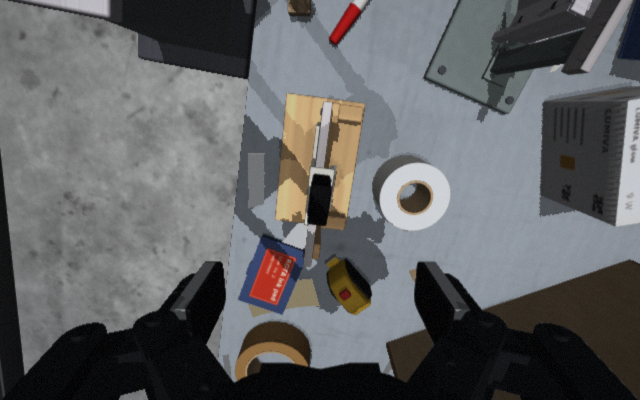

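The wrist picture shows the grip's dark top at (320,198), on the bar between the open fingers; the tape measure, blue box and label roll are clear of the descent.

Request:
drive_tool:
  rows:
    - [0,0,0.7,0.6]
    - [-0.1,0,1.4,1.2]
    - [-0.1,0,2.2,1.2]
    - [-0.1,0,3,1.2]
    - [-0.1,0,3.8,1.2]
    - [-0.1,0,4.6,1.2]
    - [-0.1,0,5.3,1.2]
    - [-0.1,0,5.7,1.2]
  grip: 50

```text
clock: 2.87
position: [0.4302, -0.2861, 0.1762]
ee_rot: [-0.002, 0.684, 0.729, -0.0]
contact_force: [-0.5, 0.1, 0.1]
width: 0.0501
gripper_force: 0.0
```

Request:
drive_tool:
  rows:
    - [0,0,0,0]
    - [0,0,0,0]
    - [0,0,0,0]
    - [0,0,0,0]
    - [0,0,0,0]
    - [0,0,0,0]
    - [0,0,0,0]
    - [0,0,0,0]
  grip: 5
  newtons: 60

```text
clock: 3.53
position: [0.431, -0.2875, 0.1793]
ee_rot: [0.0, 0.685, 0.728, -0.0]
contact_force: [-3.3, -1.0, 5.6]
width: 0.0155
gripper_force: 59.8
```

Request:
drive_tool:
  rows:
    - [0,0,-0.2,0]
    - [0,0,-0.6,0]
    - [0,0,-1.1,0]
    - [0,0,-1.7,0]
    - [0,0,-2.4,0]
    - [0,0,-3.1,0]
    - [0,0,-3.7,0]
    - [0,0,-4,0]

```text
clock: 4.2
position: [0.4314, -0.2875, 0.2804]
ee_rot: [0.001, 0.685, 0.728, -0.0]
contact_force: [-0.8, -0.1, -3.1]
width: 0.0153
gripper_force: 61.5
```

Request:
drive_tool:
  rows:
    - [0.3,0.15,0,0]
    - [0.9,0.5,0,0]
    - [1.7,0.9,0,0]
    - [2.6,1.4,0,0]
    - [3.5,1.9,0,0]
    - [4.4,2.4,0,0]
    - [5.3,2.9,0,0]
    - [6.2,3.4,0,0]

```text
clock: 4.87
position: [0.4787, -0.1292, 0.2706]
ee_rot: [-0.025, 0.687, 0.725, -0.027]
contact_force: [-44.9, -11.6, 1.8]
width: 0.0155
gripper_force: 259.1
```

Request:
drive_tool:
  rows:
    - [0.9,0.5,0,0.3]
    - [1.8,1,0,0.6]
    - [2.7,1.5,0,0.9]
    - [3.6,2,0,1.2]
    - [4.4,2.4,0,1.6]
    - [5.1,2.8,0,1.9]
    - [5.7,3.1,0,2.2]
    - [6,3.3,0,2.4]

```text
clock: 5.53
position: [0.5807, 0.0306, 0.2776]
ee_rot: [-0.001, 0.771, 0.637, 0.001]
contact_force: [-0.2, -0.0, -2.3]
width: 0.014
gripper_force: 99.7
```

Request:
drive_tool:
  rows:
    - [0,0,0,0]
    - [0,0,0,0]
    - [0,0,0,0]
    - [0,0,0,0]
    - [0,0,0,0]
    - [0,0,0,0]
    - [0,0,0,0]
    - [0,0,0,0]

```text
clock: 6.2
position: [0.5798, 0.0271, 0.2784]
ee_rot: [0.0, 0.771, 0.636, 0.0]
contact_force: [0.1, -0.9, -2.7]
width: 0.014
gripper_force: 99.8
```

```bash
python3 - <<'E'
from h import *
plan((.58,.028,.275),-11.3)
im,d,ci=grab('wrist','wrist2');P=pts(d,ci).reshape(-1,3);x,y,z=P.T
hsv=cv2.cvtColor(im,cv2.COLOR_RGB2HSV).reshape(-1,3)
np.save('P2.npy',P)
for k,m in dict(railtop=(z>.17)&(z<.181)&(x>.59)&(x<.72)&(y>-.2)&(y<.2),
  base=(z>.008)&(z<.016)&(x>.5)&(x<.8)&(y>-.2)&(y<.22),
  panelfront=(z>.13)&(z<.19)&(x>.53)&(x<.6)&(y>-.1)&(y<.12)).items():
    if m.sum()>10: print(k,*line(P[m])); print(cv2.minAreaRect((P[m][:,:2]*1000).astype(np.float32)))
E
```

```text
units [0.04 0.   0.14] turn 0.06 cur y ang -10.95 pos [0.5798 0.0271 0.2784] F [ 0.13 -0.86 -2.66]
railtop yaw -11.51 ends [[0.6283, -0.0606], [0.6703, 0.1454]] w [-0.0041  0.0035] z [0.1717 0.1738 0.175 ] 3887
((649.61572265625, 41.586708068847656), (214.4304962158203, 8.798050880432129), 78.6160888671875)
base yaw -5.69 ends [[0.6122, -0.1358], [0.6442, 0.1848]] w [-0.1207  0.048 ] z [0.0095 0.0109 0.0125] 18709
((693.2798461914062, -6.5948944091796875), (358.99908447265625, 240.89508056640625), 78.89312744140625)
panelfront yaw -7.41 ends [[0.559, -0.0799], [0.5739, 0.0342]] w [-0.0021  0.0029] z [0.147  0.1763 0.1842] 335
((564.1566772460938, -23.451622009277344), (117.07158660888672, 4.75502347946167), 80.04901885986328)
```

View pics/wrist2.png

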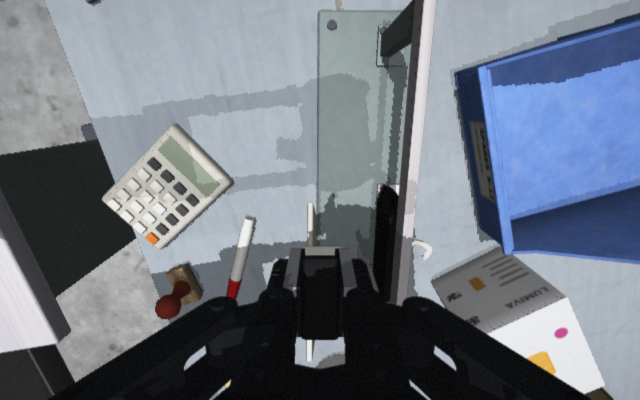

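The wrist picture shows the panel edge-on below the fingers, from (310,203) to (310,360), with the rail at about (415,150). The panel probably struck the rack bar on the way over, because I had lifted it too little, so I'll check how it sits in the fingers.

```bash
python3 - <<'E'
from h import *
im,d,ci=grab('scene');P=pts(d,ci)
c=proj((.575,.028,.2),ci);print(c)
a,b=int(c[0]),int(c[1]); 
cr=im[b-60:b+60,a-70:a+70,::-1];cv2.imwrite('pics/c2.png',cv2.resize(cr,None,fx=5,fy=5,interpolation=cv2.INTER_CUBIC))
print('crop origin',a-70,b-60)
im2,d2,ci2=grab('side');c=proj((.575,.028,.2),ci2);a,b=int(c[0]),int(c[1]);print(c)
cr2=im2[b-60:b+60,a-40:a+40,::-1];v=cv2.resize(cr2,None,fx=5,fy=5,interpolation=cv2.INTER_CUBIC)
o=cv2.resize(cr,None,fx=2.8,fy=2.8,interpolation=cv2.INTER_CUBIC)
w=np.zeros((600,800,3),np.uint8);w[:o.shape[0],:o.shape[1]]=o[:, :400];w[:600,400:800]=v;cv2.imwrite('pics/both.png',w)
Q=P.reshape(-1,3);hs=cv2.cvtColor(im,cv2.COLOR_RGB2HSV).reshape(-1,3)
x,y,z=Q.T
m=(x>.5)&(x<.605)&(y>-.08)&(y<.12)&(z>.1)&(z<.3)
for lo in np.arange(.1,.24,.02):
    k=m&(z>lo)&(z<lo+.02)
    if k.sum()>8: print(round(lo,2),*line(Q[k])[:5],k.sum())
k=m&(z<.19);A=np.c_[Q[k][:,1:],np.ones(k.sum())];r=np.linalg.lstsq(A,Q[k][:,0],rcond=None)[0];print('plane',r)
E
```

```text
(np.float64(309.2734192633619), np.float64(163.5584102607445))
crop origin 239 103
(np.float64(305.174936922842), np.float64(193.4443257726087))
0.1 yaw -7.41 ends [[0.557, -0.0686], [0.5665, 0.0049]] w [-0.0478  0.0018] 27
0.12 yaw -9.80 ends [[0.553, -0.0747], [0.569, 0.0177]] w [-0.0498  0.0024] 84
0.14 yaw -10.61 ends [[0.5512, -0.0789], [0.5704, 0.0238]] w [-0.0021  0.0022] 103
0.16 yaw -10.16 ends [[0.5512, -0.0777], [0.5705, 0.0301]] w [-0.0025  0.0028] 122
0.18 yaw -10.40 ends [[0.5508, -0.0779], [0.5665, 0.0076]] w [-0.0023  0.0027] 95
0.2 yaw -9.98 ends [[0.5522, -0.0697], [0.5674, 0.0167]] w [-0.0024  0.0025] 90
0.22 yaw -6.37 ends [[0.5624, -0.0257], [0.5682, 0.0263]] w [-0.0189  0.0038] 81
plane [ 0.12833772 -0.08498948  0.57810302]
```

View pics/both.png

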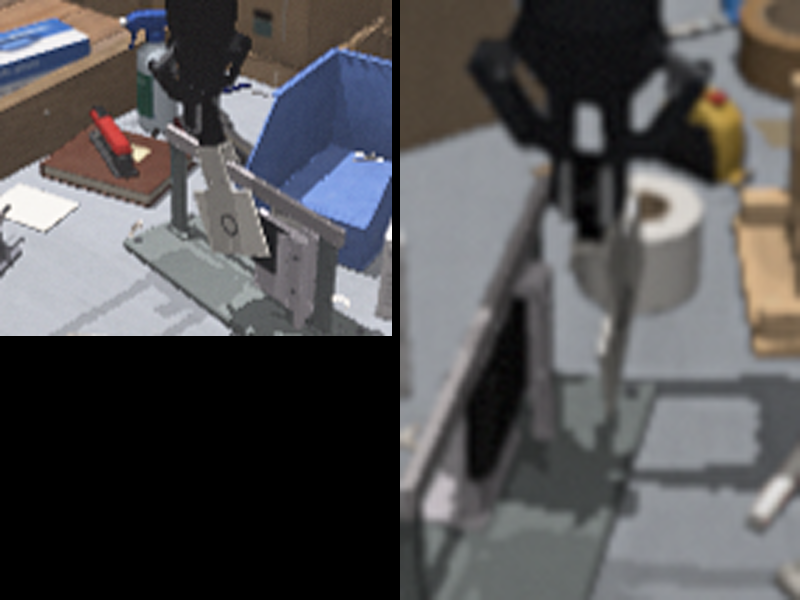

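The panel is still gripped, but it has swung about 20° in the fingers, with its lower end toward the right (-y). I'll measure the tilt.

```bash
python3 - <<'E'
from h import *
im,d,ci=load('scene');P=pts(d,ci);Q=P.reshape(-1,3)
x,y,z=Q.T
hs=cv2.cvtColor(im,cv2.COLOR_RGB2HSV).reshape(-1,3)
yaw=np.radians(-10.4);ax=np.array([np.cos(yaw),np.sin(yaw)]);ay=np.array([-np.sin(yaw),np.cos(yaw)])
p0,R,s=tool();T=p0[:2]
X=(Q[:,:2]-T)@ax;Y=(Q[:,:2]-T)@ay;Z=z-p0[2]
m=(X>-.03)&(X<.012)&(abs(Y)<.13)&(Z<.0)&(Z>-.2)&(hs[:,2]>85)
print(m.sum(),X[m].mean(),np.polyfit(Z[m],X[m],1))
A=np.c_[Y[m],Z[m],np.ones(m.sum())];print('plane',np.linalg.lstsq(A,X[m],rcond=None)[0])
g=np.c_[Y[m],Z[m]]*1000
lab=np.zeros((250,250),np.uint8)
for a,b in g: cv2.circle(lab,(int(125-a),int(20-b)),2,255,-1)
cv2.imwrite('pics/lab.png',cv2.resize(lab,None,fx=2,fy=2))
# body: rotate to find angle minimizing bounding width of lower part
for th in range(0,36,3):
    t=np.radians(th);u=g[:,0]*np.cos(t)+g[:,1]*-np.sin(t)*-1*-1; 
r=cv2.minAreaRect(g[(Z[m]<-.075)].astype(np.float32));print(r)
body=g
best=[]
for th in np.arange(-40,41,1.):
    t=np.radians(th);u=g[:,0]*np.cos(t)+g[:,1]*np.sin(t);v=-g[:,0]*np.sin(t)+g[:,1]*np.cos(t)
    lo,hi=np.percentile(u,[1,99]);b=np.percentile(v,[1])[0]
    best.append((hi-lo,th,lo,hi,b))
for b in sorted(best)[:4]: print(np.round(b,1))
E
```

```text
641 -0.008493348307794375 [ 0.02081125 -0.00643366]
plane [ 0.00673188  0.01961061 -0.00616904]
((-59.67044448852539, -110.76365661621094), (96.84842681884766, 115.30036163330078), 64.47256469726562)
[ 108.1  -26.   -58.3   49.8 -173.2]
[ 108.2  -25.   -60.7   47.5 -173.2]
[ 108.3  -28.   -53.8   54.5 -174.1]
[ 108.4  -27.   -56.1   52.3 -173.5]
```

View pics/lab.png

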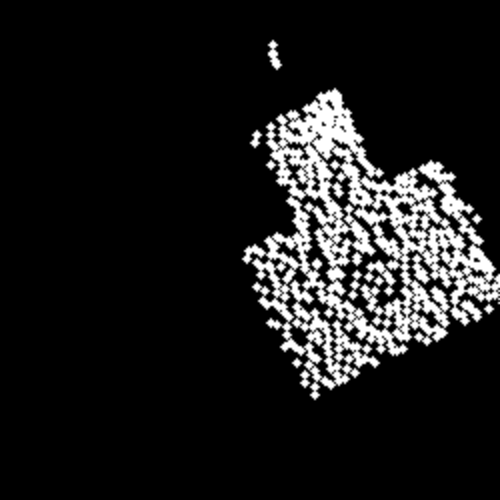

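```bash
python3 - <<'E'
from h import *
P=np.load('P2.npy').reshape(400,640,3); im=cv2.imread('pics/wrist2.png')[:,:,::-1]
p0,R,s=tool()
yaw=np.radians(-10.95);ax=np.array([np.cos(yaw),np.sin(yaw)]);ay=np.array([-np.sin(yaw),np.cos(yaw)])
for v in list(range(196,262,6))+[335,345,355,360]:
    row=P[v,285:340];X=(row[:,:2]-p0[:2])@ax*1e3;Y=(row[:,:2]-p0[:2])@ay*1e3;Z=(row[:,2]-p0[2])*1e3
    k=(Z>-190)&(Z<-15)&(abs(X)<30)
    if k.any(): print(v,'u',np.where(k)[0][[0,-1]]+285,'X',X[k].min().round(1),np.median(X[k]).round(1),X[k].max().round(1),'Y',np.median(Y[k]).round(1),'Z',np.median(Z[k]).round(1),im[v,285+np.where(k)[0][len(np.where(k)[0])//2]])
# rail in TCP frame
Q=P.reshape(-1,3);m=(Q[:,2]>.17)&(Q[:,2]<.181)&(Q[:,0]>.59)&(Q[:,0]<.72)&(abs(Q[:,1])<.2)
q=Q[m];X=(q[:,:2]-p0[:2])@ax*1e3;Y=(q[:,:2]-p0[:2])@ay*1e3
for lo in range(-80,121,40):
    k=(Y>lo)&(Y<lo+40)
    if k.sum()>20: print('rail Y',lo,'X',np.percentile(X[k],[2,50,98]).round(1))
print('rail left end Y',Y.max())
E
```

```text
202 u [308 312] X -8.0 -6.5 -5.1 Y 5.5 Z -107.1 [185 187 183]
208 u [308 313] X -8.0 -6.2 -4.5 Y 1.5 Z -105.4 [226 224 218]
214 u [308 315] X -7.9 -5.4 -3.6 Y -2.6 Z -104.1 [174 175 167]
220 u [307 315] X -8.7 -5.8 -3.6 Y -6.5 Z -102.0 [220 219 213]
226 u [307 315] X -8.7 -5.8 -3.6 Y -10.3 Z -99.9 [219 218 212]
232 u [307 315] X -8.6 -5.7 -3.6 Y -14.1 Z -97.8 [113 112 107]
238 u [307 315] X -8.6 -5.7 -3.6 Y -18.0 Z -95.9 [115 115 109]
244 u [307 315] X -8.6 -5.7 -3.6 Y -21.9 Z -94.2 [113 112 106]
250 u [290 339] X -13.1 -2.4 9.2 Y -2.9 Z -44.2 [125 124 120]
345 u [306 313] X -8.9 -6.5 -4.6 Y -83.5 Z -64.4 [235 236 233]
355 u [306 312] X -8.9 -6.8 -4.9 Y -88.8 Z -60.9 [235 237 237]
360 u [307 311] X -8.2 -6.8 -5.5 Y -92.1 Z -60.0 [233 235 233]
rail Y -80 X [60.9 64.3 68.7]
rail Y -40 X [61.3 64.9 69.1]
rail Y 0 X [61.7 65.3 69.5]
rail Y 40 X [62.  65.6 70. ]
rail Y 80 X [62.4 66.  70.3]
rail Y 120 X [62.7 66.3 70.5]
rail left end Y 134.49995131070185
```

Request:
drive_tool:
  rows:
    - [0.3,0,0,0]
    - [0.8,0,0,0]
    - [1.3,0.2,0,0]
    - [1.8,0.6,0,0.1]
    - [2.2,1.1,0,0.1]
    - [2.4,1.7,0,0.1]
    - [2.4,2.2,0,0.1]
    - [2.4,2.5,0,0.1]

```text
clock: 7.02
position: [0.6545, 0.0763, 0.2778]
ee_rot: [0.0, 0.774, 0.633, 0.001]
contact_force: [0.6, 0.4, -1.8]
width: 0.0143
gripper_force: 99.8
```

Request:
drive_tool:
  rows:
    - [0,0,0.1,0]
    - [0,0,0.3,0]
    - [0,0,0.5,0]
    - [0,0,0.7,0]
    - [0,0,0.9,0]
    - [0,0,1,0]
    - [0,0,1,0]
    - [0,0,1,0]

```text
clock: 7.68
position: [0.6523, 0.0744, 0.2532]
ee_rot: [-0.0, 0.775, 0.633, -0.0]
contact_force: [-0.2, 0.4, -1.7]
width: 0.0143
gripper_force: 99.7
```

```bash
cat > look.py <<'E'
from h import *
import sys
im,d,ci=grab('wrist',sys.argv[1]);P=pts(d,ci)
p0,R,s=tool();print(p0.round(4),np.round(s['contact_force'],1),s['width'])
X=(P-p0)@R*1e3  # tool x=Y, y=X, z=down
Y,Xx,Z=X[...,0],X[...,1],-X[...,2]
# rail: height
m=(abs(P[...,2]-.174)<.004)&(Xx>-40)&(Xx<40)&(abs(Y)<220)
for lo in range(-80,201,40):
    k=m&(Y>lo)&(Y<lo+40)
    if k.sum()>20: print('rail Y',lo,'X',np.percentile(Xx[k],[2,98]).round(1),'z',np.median(P[...,2][k]).round(4))
hs=cv2.cvtColor(im,cv2.COLOR_RGB2HSV)
m=(abs(Xx)<25)&(Z<-50)&(Z>-200)&(P[...,2]<.168)&(P[...,2]>.03)&(hs[...,2]>95)
for v in range(150,400,10):
    k=np.where(m[v])[0]
    if len(k)>2: print(v,k[[0,-1]],'X',Xx[v,k].min().round(1),np.median(Xx[v,k]).round(1),Xx[v,k].max().round(1),'Y',np.median(Y[v,k]).round(1),'z',np.median(P[v,k,2]).round(4))
E
python3 look.py wrist3
```

```text
[0.6526 0.0745 0.2535] [-0.5 -0.9 -1.3] 0.014394075130473227
rail Y -40 X [-0.3  7.7] z 0.1739
rail Y 0 X [-0.2  7.5] z 0.1739
rail Y 40 X [-0.2  7.5] z 0.1739
rail Y 80 X [-0.2  7.3] z 0.1738
210 [308 312] X -8.3 -6.8 -5.4 Y 0.4 z 0.1488
220 [307 312] X -9.0 -7.1 -5.4 Y -6.3 z 0.1514
230 [307 312] X -8.9 -7.1 -5.4 Y -12.9 z 0.1543
240 [307 311] X -8.9 -7.4 -6.0 Y -19.1 z 0.158
340 [303 342] X -16.2 16.2 20.9 Y -136.3 z 0.1209
350 [302 342] X -16.5 16.0 21.1 Y -147.6 z 0.121
360 [301 341] X -16.7 14.7 20.5 Y -159.0 z 0.1211
```

Request:
drive_tool:
  rows:
    - [0,0.1,0,0]
    - [0,0.1,0.2,0]
    - [0,0.1,0.4,0]
    - [0,0.1,0.6,0]
    - [0,0.1,0.8,0]
    - [0,0.1,1,0]
    - [0,0.1,1.1,0]
    - [0,0.1,1.1,0]

```text
clock: 8.4
position: [0.6545, 0.0741, 0.2247]
ee_rot: [-0.001, 0.774, 0.633, -0.001]
contact_force: [0.1, -0.1, -2.2]
width: 0.0148
gripper_force: 99.5
```

Request:
drive_tool:
  rows:
    - [0,0,0.03,0]
    - [0,0,0.06,0]
    - [0,0,0.09,0]
    - [0,0,0.12,0]
    - [0,0,0.15,0]
    - [0,0,0.15,0]
    - [0,0,0.15,0]
    - [0,0,0.15,0]

```text
clock: 9.07
position: [0.6552, 0.0741, 0.2229]
ee_rot: [0.0, 0.774, 0.633, 0.001]
contact_force: [-0.8, -0.9, 2.1]
width: 0.0147
gripper_force: 100.4
```

Request:
drive_tool:
  rows:
    - [0,0,0.05,0]
    - [0,0,0.05,0]
    - [0,0,0.05,0]
    - [0,0,0.05,0]
    - [0,0,0.05,0]
    - [0,0,0.05,0]
    - [0,0,0.05,0]
    - [0,0,0.05,0]
  newtons: 20

```text
clock: 9.73
position: [0.6553, 0.0741, 0.2226]
ee_rot: [0.001, 0.774, 0.633, 0.001]
contact_force: [-2.2, -0.3, 6.6]
width: 0.0143
gripper_force: 101.4
```

```bash
python3 look.py wrist4|grep -v rail
```

```text
[0.6553 0.074  0.2226] [-2.3 -0.4  7.6] 0.014304472039292011
210 [307 312] X -8.7 -6.9 -5.1 Y 0.6 z 0.1183
220 [307 312] X -8.7 -6.9 -5.1 Y -6.1 z 0.121
230 [307 312] X -8.7 -6.9 -5.1 Y -12.4 z 0.1248
240 [307 311] X -8.6 -7.2 -5.8 Y -19.0 z 0.1275
340 [307 341] X -8.3 11.3 17.8 Y -110.1 z 0.1214
350 [298 341] X -20.1 10.6 18.1 Y -120.0 z 0.1214
360 [298 341] X -19.1 10.7 18.3 Y -130.3 z 0.1212
```

Request:
drive_tool:
  rows:
    - [0,0,-0.05,0]
    - [0,0,-0.05,0]
    - [0,0,-0.05,0]
    - [0,0,-0.05,0]
    - [0,0,-0.05,0]
    - [0,0,-0.05,0]
    - [0,0,-0.05,0]
    - [0,0,-0.05,0]
  grip: 20
  newtons: 30

```text
clock: 10.45
position: [0.655, 0.074, 0.2219]
ee_rot: [-0.0, 0.774, 0.633, -0.0]
contact_force: [-0.2, 0.7, -0.1]
width: 0.0201
gripper_force: 0.0
```

```bash
python3 look.py wrist5
```

```text
[0.655 0.074 0.222] [ 0.  -0.4 -0.2] 0.02020607018208498
rail Y -40 X [-8.3 11.7] z 0.1772
rail Y 0 X [-2.7  5. ] z 0.1739
rail Y 40 X [-2.5  5.1] z 0.1739
rail Y 80 X [-2.8  5. ] z 0.1738
160 [310 313] X -7.6 -6.2 -5.0 Y 29.4 z 0.0735
170 [308 310] X -7.8 -7.1 -6.3 Y 29.2 z 0.1141
180 [307 312] X -8.1 -6.4 -4.7 Y 24.7 z 0.1256
190 [307 312] X -8.2 -6.5 -4.8 Y 17.7 z 0.1259
200 [307 312] X -8.3 -6.5 -4.8 Y 10.5 z 0.1258
210 [308 313] X -7.6 -5.9 -4.2 Y 3.3 z 0.1258
220 [308 313] X -7.8 -5.9 -4.2 Y -3.8 z 0.1268
240 [314 340] X -3.6 11.1 12.5 Y -3.4 z 0.1624
```

Request:
drive_tool:
  rows:
    - [0,0,0,0]
    - [0,0,0,0]
    - [-0.2,0.1,0,0]
    - [-0.5,0.1,0,0]
    - [-0.8,0.1,0.1,0]
    - [-1,0.1,0.2,0]
    - [-1,0.1,0.4,0]
    - [-1,0.1,0.55,0]
  grip: 45

```text
clock: 11.17
position: [0.6522, 0.0484, 0.2077]
ee_rot: [-0.0, 0.775, 0.632, -0.0]
contact_force: [-0.2, -0.3, -0.4]
width: 0.0451
gripper_force: 0.0
```

Request:
drive_tool:
  rows:
    - [0,0,0,0]
    - [0,0,0,0]
    - [0,0,0,0]
    - [0,0,0,0]
    - [0,0,0,0]
    - [0,0,0,0]
    - [0,0,0,0]
    - [0,0,0,0]
  grip: 8
  newtons: 40

```text
clock: 11.83
position: [0.6524, 0.0491, 0.2082]
ee_rot: [-0.0, 0.774, 0.633, -0.0]
contact_force: [-0.0, 0.5, -2.9]
width: 0.0152
gripper_force: 42.3
```

```bash
python3 look.py wrist6; python3 - <<'E'
from h import *
grab('scene')
im,d,ci=load('scene');P=pts(d,ci)
c=proj((.635,.0,.12),ci);a,b=int(c[0]),int(c[1])
cv2.imwrite('pics/c3.png',cv2.resize(im[b-60:b+60,a-70:a+70,::-1],None,fx=5,fy=5,interpolation=cv2.INTER_CUBIC))
print(a-70,b-60)
E
```

```text
[0.6524 0.0491 0.2082] [ 1.3 -0.1 -2.9] 0.01576203689520129
rail Y -80 X [-4.7  2.9] z 0.174
rail Y 0 X [-10.3  10.9] z 0.1744
rail Y 40 X [-5.   2.4] z 0.1739
rail Y 80 X [-5.1  2.7] z 0.1738
150 [303 307] X -9.8 -8.6 -7.4 Y 46.9 z 0.1263
160 [303 307] X -10.1 -8.7 -7.5 Y 40.6 z 0.1256
170 [303 308] X -10.1 -8.5 -6.9 Y 34.4 z 0.1259
180 [303 308] X -10.2 -8.6 -7.0 Y 28.0 z 0.126
190 [303 308] X -10.4 -8.6 -7.1 Y 21.4 z 0.126
200 [302 306] X -9.9 -8.6 -7.4 Y 21.3 z 0.1479
210 [342 344] X 12.7 13.4 13.9 Y 17.7 z 0.1553
230 [342 344] X 13.0 13.5 14.2 Y 6.2 z 0.1566
350 [295 340] X -20.2 11.1 16.0 Y -107.8 z 0.1207
360 [328 340] X 6.9 11.5 16.3 Y -117.1 z 0.121
256 119
```

View pics/c3.png

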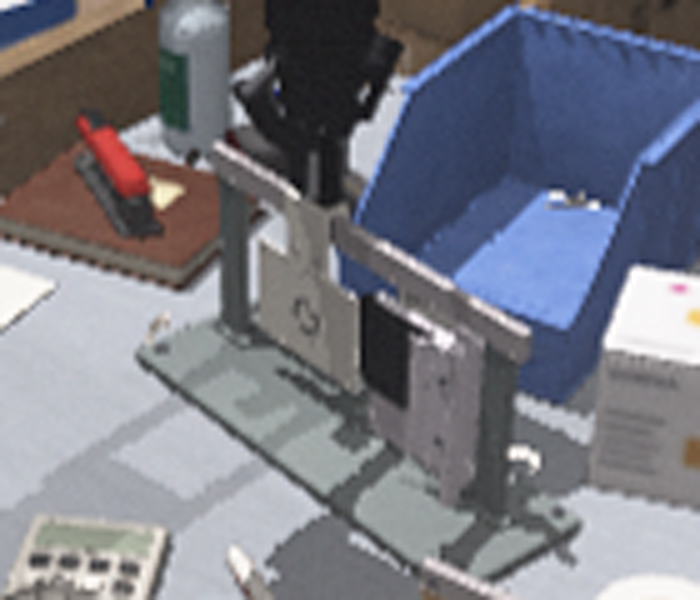

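The panel now hangs plumb on the rail (circle at (305,315)), well left of the channel mouth at (375,380).

Request:
drive_tool:
  rows:
    - [0,0.05,0,0]
    - [-0.2,0.08,0,0]
    - [-0.5,0.08,0,0]
    - [-0.9,0.08,0,0]
    - [-1.3,0.08,0,0]
    - [-1.7,0.08,0,0]
    - [-2,0.08,0,0]
    - [-2,0.08,0,0]

```text
clock: 12.6
position: [0.6433, -0.003, 0.2082]
ee_rot: [0.0, 0.775, 0.632, -0.001]
contact_force: [-3.1, -1.3, -2.1]
width: 0.0152
gripper_force: 42.3
```

Request:
drive_tool:
  rows:
    - [-0.2,0,0,0]
    - [-0.4,0,0,0]
    - [-0.6,0,0,0]
    - [-0.8,0,0,0]
    - [-1,0,0,0]
    - [-1.1,0,0,0]
    - [-1.2,0,0,0]
    - [-1.2,0,0,0]

```text
clock: 13.27
position: [0.6378, -0.0302, 0.2081]
ee_rot: [-0.0, 0.775, 0.633, -0.001]
contact_force: [-4.3, 1.9, -1.9]
width: 0.0153
gripper_force: 42.3
```

```bash
python3 look.py wrist7
```

```text
[ 0.6378 -0.0302  0.2081] [-4.6  1.3 -1.5] 0.015454789369269148
rail Y -80 X [-6.4  1.1] z 0.174
rail Y 0 X [-10.2  10.9] z 0.1745
rail Y 40 X [-6.4  1.1] z 0.1739
rail Y 80 X [-6.5  1. ] z 0.1738
150 [302 304] X -10.4 -9.8 -9.2 Y 46.8 z 0.1255
170 [303 305] X -10.0 -9.3 -8.7 Y 34.4 z 0.1259
180 [303 341] X -10.1 10.8 14.4 Y 26.7 z 0.1207
190 [303 341] X -10.2 9.2 14.5 Y 20.1 z 0.121
200 [301 341] X -10.4 8.6 14.6 Y 13.2 z 0.1209
210 [328 344] X 6.1 8.7 14.0 Y 6.4 z 0.1214
```

Request:
drive_tool:
  rows:
    - [-0.1,0,0,0]
    - [-0.2,0,0,0]
    - [-0.3,0,0,0]
    - [-0.4,0,0,0]
    - [-0.5,0,0,0]
    - [-0.6,0,0,0]
    - [-0.6,0,0,0]
    - [-0.6,0,0,0]

```text
clock: 13.98
position: [0.6349, -0.0446, 0.2081]
ee_rot: [-0.0, 0.774, 0.633, -0.001]
contact_force: [-4.9, 2.3, -3.3]
width: 0.0153
gripper_force: 42.3
```

Request:
drive_tool:
  rows:
    - [-0.04,0,0,0]
    - [-0.08,0,0,0]
    - [-0.12,0,0,0]
    - [-0.16,0,0,0]
    - [-0.2,0,0,0]
    - [-0.2,0,0,0]
    - [-0.2,0,0,0]
    - [-0.2,0,0,0]

```text
clock: 14.65
position: [0.6346, -0.0469, 0.2084]
ee_rot: [-0.002, 0.774, 0.633, 0.002]
contact_force: [-3.6, 6.9, -1.2]
width: 0.0159
gripper_force: 42.3
```

Request:
drive_tool:
  rows:
    - [-0.04,0,0,0]
    - [-0.08,0,0,0]
    - [-0.12,0,0,0]
    - [-0.16,0,0,0]
    - [-0.2,0,0,0]
    - [-0.2,0,0,0]
    - [-0.2,0,0,0]
    - [-0.2,0,0,0]

```text
clock: 15.32
position: [0.6339, -0.051, 0.209]
ee_rot: [-0.002, 0.774, 0.633, 0.003]
contact_force: [-3.4, 9.9, 0.0]
width: 0.0158
gripper_force: 42.5
```

```bash
python3 look.py wrist8; python3 - <<'E'
from h import *
plan((.63,-.05,.21),-11.5)
im,d,ci=grab('scene');P=pts(d,ci)
yaw=np.radians(-11.5);ax=np.array([np.cos(yaw),np.sin(yaw)]);ay=np.array([-np.sin(yaw),np.cos(yaw)])
p0=tool()[0];Q=P-p0;X=Q[...,:2]@ax*1e3;Y=Q[...,:2]@ay*1e3;Z=P[...,2]*1e3
m=(X>-15)&(X<0)&(Z>148)&(Z<172);print('neck front Y', np.percentile(Y[m&(abs(Y)<40)&(X<-5.5)],[2,98]))
# rail ends in scene
m=(abs(X)<12)&(Z>155)&(Z<172)&(abs(Y)<260);print('rail ends Y',np.percentile(Y[m],[.5,99.5]),m.sum())
m=(X>-15)&(X<-3)&(Z>60)&(Z<118)&(Y>20)&(Y<90);print('panel left Y',np.percentile(Y[m],[98]),np.median(X[m]))
c=proj((.62,-.06,.11),ci);a,b=int(c[0]),int(c[1])
cv2.imwrite('pics/c4.png',cv2.resize(im[b-45:b+45,a-50:a+50,::-1],None,fx=6,fy=6,interpolation=cv2.INTER_CUBIC))
E
```

```text
[ 0.6339 -0.051   0.209 ] [-4.2  8.1  1.2] 0.015444025927797542
rail Y -80 X [-6.4  1.2] z 0.174
rail Y 0 X [-9.5 10.1] z 0.174
rail Y 40 X [-6.7  1.1] z 0.1739
rail Y 80 X [-6.7  1. ] z 0.1738
150 [302 341] X -10.3 8.9 14.0 Y 46.1 z 0.1212
160 [302 341] X -10.4 9.0 14.3 Y 39.6 z 0.1209
170 [302 341] X -10.5 9.1 14.2 Y 33.1 z 0.1208
180 [302 341] X -10.7 9.1 14.4 Y 26.6 z 0.1211
190 [301 341] X -10.7 8.9 14.6 Y 19.7 z 0.1207
200 [300 344] X -10.3 9.0 13.8 Y 23.9 z 0.1576
210 [327 344] X 5.4 7.4 13.9 Y 6.3 z 0.1219
220 [292 343] X -23.4 -21.4 13.5 Y -20.9 z 0.0671
230 [290 342] X -23.0 -21.8 13.0 Y -21.3 z 0.0889
350 [326 329] X 4.5 5.5 6.6 Y -80.8 z 0.1517
360 [326 329] X 4.6 5.6 6.6 Y -88.5 z 0.1521
units [ 0.01 -0.16 -0.04] turn -0.0 cur y ang -11.5 pos [ 0.6339 -0.051   0.209 ] F [-4.22  8.08  1.24]
neck front Y [-37.87979705  37.84389317]
rail ends Y [-107.12215052  208.29465889] 273
panel left Y [59.73104929] -11.677694455667888
```

View pics/c4.png

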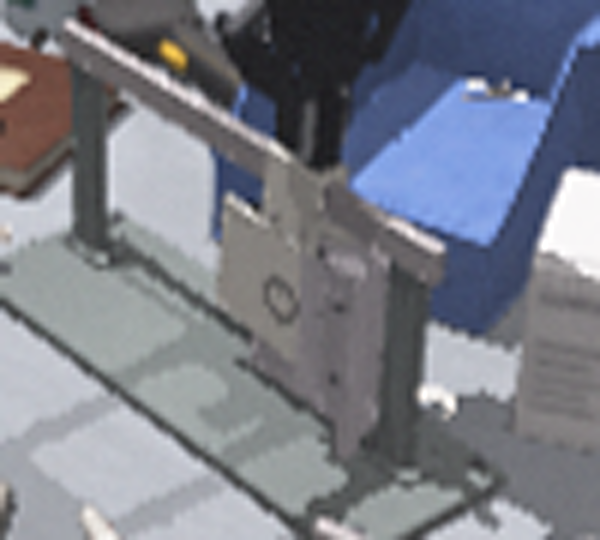

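The panel's right edge is in the channel (circle at (280,297)), but its left edge leans slightly: (230,200) at the top, (222,305) at the bottom. I'll measure that lean.

```bash
cat > tilt.py <<'E'
from h import *
n='wrist'
im,d,ci=load(n);P=pts(d,ci);p0,R,s=tool()
Q=(P-p0)@R*1e3;Y,X,Z=Q[...,0],Q[...,1],P[...,2]*1e3
m=(X>-12)&(X<-6.5)&(Z>100)&(Z<135)&(Y>24)&(Y<70)
print('shoulder Y range',Y[m].min(),Y[m].max(),m.sum(),'z fit',np.polyfit(Y[m],Z[m],1),np.median(Z[m]))
h=np.degrees(np.arctan(np.polyfit(Y[m],Z[m],1)[0]));print('tilt deg',h)
im,d,ci=load('scene');P=pts(d,ci);Q=(P-p0)@R*1e3;Y,X,Z=Q[...,0],Q[...,1],P[...,2]*1e3
m=(X>-20)&(X<-3)&(Z>50)&(Z<130)&(Y>-60)&(Y<90)
for lo in range(50,125,8):
    k=m&(Z>lo)&(Z<lo+8)
    if k.sum()>4: print(lo,'left edge Y',Y[k].max().round(1),'X med',np.median(X[k]).round(1),k.sum())
# circle: dark pixels on panel
g=cv2.cvtColor(im,cv2.COLOR_RGB2GRAY);k=m&(g<0.75*np.median(g[m]))&(Z>60)&(Z<112)&(Y>-30)&(Y<45)
print('circle',np.c_[Y[k],X[k],Z[k]].mean(0),k.sum(), 'bbox',Y[k].min(),Y[k].max(),Z[k].min(),Z[k].max())
E
python3 tilt.py
```

```text
shoulder Y range 25.143960636674368 59.727620579618176 195 z fit [-3.89757073e-02  1.30488084e+02] 129.18104385090925
tilt deg -2.2320137660081114
50 left edge Y 60.6 X med -12.1 37
58 left edge Y 59.1 X med -12.1 38
66 left edge Y 60.7 X med -12.2 38
74 left edge Y 55.4 X med -12.6 38
82 left edge Y 55.1 X med -12.7 38
90 left edge Y 57.5 X med -12.0 43
98 left edge Y 54.6 X med -12.0 36
106 left edge Y 56.9 X med -11.8 37
114 left edge Y 59.2 X med -12.4 47
122 left edge Y 57.3 X med -11.3 42
circle [  4.2988626  -11.82132023  84.66079451] 14 bbox -7.607598794026881 17.28320443269659 67.80654823271401 96.42473655731861
```

```bash
python3 - <<'E'
from h import *
im,d,ci=load('wrist');P=pts(d,ci);p0,R,s=tool()
Q=(P-p0)@R*1e3;Y,X,Z=Q[...,0],Q[...,1],P[...,2]*1e3
m=(X>3)&(X<11)&(Z>117)&(Z<124)&(Y<90);print('pad max Y',np.sort(Y[m])[[-1,-10,-50]])
m=(X>-30)&(X<-15)&(Z>40)&(Z<145)&(Y<0);print('mouth max Y',np.sort(Y[m])[[-1,-5,-20]],np.median(X[m]))
m=(X>-12)&(X<-6.5)&(Z>110)&(Z<135)&(Y>24)&(Y<75);print('panel left',np.sort(Y[m])[[-1,-5,-20]])
for a in range(25,62,5):
    k=m&(Y>a)&(Y<a+5);print(a,np.median(Z[k]),k.sum())
E
```

```text
pad max Y [55.97084908 54.52053121 52.15737694]
mouth max Y [-20.08859898 -20.68775192 -20.93422998] -20.993191735002647
panel left [59.72762058 59.19754158 57.40068572]
25 128.55140831924524 28
30 128.6580793574023 24
35 128.4650131349923 24
40 129.40399408359903 24
45 129.3475162699434 28
50 129.47622441510885 33
55 129.55330511718535 34
60 nan 0
  return _methods._mean(a, axis=axis, dtype=dtype,
  ret = ret.dtype.type(ret / rcount)
```

The offsets to the mouth (80 mm) and pad end (about 4–5 mm) match the home position. I'll release so the panel can settle, then check.

Request:
drive_tool:
  rows:
    - [0.1,0,0,0]
    - [0.1,0,0,0]
    - [0.1,0,0,0]
    - [0.1,0,0,0]
    - [0.1,0,0,0]
    - [0.1,0,0,0]
    - [0.1,0,0,0]
    - [0.1,0,0,0]
  grip: 26

```text
clock: 16.08
position: [0.634, -0.052, 0.2083]
ee_rot: [0.0, 0.775, 0.633, 0.0]
contact_force: [0.4, -0.1, -0.3]
width: 0.026
gripper_force: 0.0
```

```bash
cat > home.py <<'E'
from h import *
im,d,ci=grab('wrist','w_home%d'%int(get_state()['clock']*100));P=pts(d,ci);p0,R,s=tool()
Q=(P-p0)@R*1e3;Y,X,Z=Q[...,0],Q[...,1],P[...,2]*1e3
r=(abs(Z-174)<3)&(Y>60)&(Y<140)&(abs(X)<40);f=np.percentile(X[r],2);print('rail front X',f.round(1))
m=(X>-32)&(X<f-9)&(Z>40)&(Z<145)&(Y<0)&(Y>-120);mo=np.sort(Y[m])[-5];print('mouth max Y',mo.round(1))
m=(X>f-7)&(X<f+1)&(Z>110)&(Z<135)&(Y>24)&(Y<75);le=np.sort(Y[m])[-5];print('panel left',le.round(1),'diff (home 80)',(le-mo).round(1))
for a in range(25,62,5):
    k=m&(Y>a)&(Y<a+5)
    if k.sum(): print(a,'z',np.median(Z[k]).round(1),'X-f',(np.median(X[k])-f).round(1),k.sum())
g=(Z>190)&(Z<205)&(abs(X)<14)&(abs(Y)<60);
if g.sum()>20: print('grip top Y',np.percentile(Y[g],[2,98]).round(1),'X',np.percentile(X[g],[2,98]).round(1))
print(p0.round(4),np.round(s['contact_force'],1))
E
python3 home.py
```

```text
rail front X -7.1
mouth max Y -19.1
panel left 60.3 diff (home 80) 79.4
25 z 128.6 X-f -3.5 21
30 z 128.7 X-f -3.4 24
35 z 128.8 X-f -3.3 22
40 z 129.2 X-f -3.2 25
45 z 130.0 X-f -3.1 24
50 z 129.8 X-f -3.0 27
55 z 130.1 X-f -2.9 34
60 z 124.5 X-f -3.4 6
grip top Y [-10.5  18.9] X [-13.3  13.5]
[ 0.634  -0.052   0.2083] [ 0.5  0.7 -0.4]
```

The panel is still tilted about 2° with its bottom lagging. I'll regrip it, back it off a little, let it settle level, then push again with a firmer grip and no sideways preload.

Request:
drive_tool:
  rows:
    - [0.1,-0.05,0,0]
    - [0.2,-0.05,0,0]
    - [0.2,-0.05,0,0]
    - [0.2,-0.05,0,0]
    - [0.2,-0.05,0,0]
    - [0.2,-0.05,0,0]
    - [0.2,-0.05,0,0]
    - [0.2,-0.05,0,0]
  grip: 8
  newtons: 40

```text
clock: 16.8
position: [0.6337, -0.0465, 0.2083]
ee_rot: [-0.0, 0.775, 0.633, 0.0]
contact_force: [-0.4, -0.1, 0.7]
width: 0.0157
gripper_force: 41.8
```

Request:
drive_tool:
  rows:
    - [0.05,0,0,0]
    - [0.1,0,0,0]
    - [0.2,0,0,0]
    - [0.3,0,0,0]
    - [0.4,0,0,0]
    - [0.4,0,0,0]
    - [0.4,0,0,0]
    - [0.4,0,0,0]

```text
clock: 17.47
position: [0.636, -0.0362, 0.2083]
ee_rot: [-0.0, 0.774, 0.633, 0.001]
contact_force: [0.6, 2.0, 1.1]
width: 0.0155
gripper_force: 41.8
```

Request:
drive_tool:
  rows:
    - [0,0,0,0]
    - [0,0,0,0]
    - [0,0,0,0]
    - [0,0,0,0]
    - [0,0,0,0]
    - [0,0,0,0]
    - [0,0,0,0]
    - [0,0,0,0]
  grip: 28

```text
clock: 18.13
position: [0.6357, -0.0369, 0.2083]
ee_rot: [-0.0, 0.774, 0.633, 0.0]
contact_force: [-0.5, 0.9, -0.3]
width: 0.028
gripper_force: 0.0
```

```bash
python3 home.py
```

```text
rail front X -5.8
mouth max Y -34.3
panel left 55.9 diff (home 80) 90.3
25 z 125.9 X-f -3.1 23
30 z 125.7 X-f -3.0 24
35 z 125.6 X-f -2.9 22
40 z 125.6 X-f -2.9 25
45 z 125.3 X-f -2.8 25
50 z 125.4 X-f -2.8 30
55 z 125.1 X-f -2.7 12
grip top Y [-9.8 19. ] X [-13.8   8. ]
[ 0.6357 -0.0368  0.2083] [0.4 0.1 0.1]
```

Request:
drive_tool:
  rows:
    - [0,0,0,0]
    - [0,0,0,0]
    - [0,0,0,0]
    - [0,0,0,0]
    - [0,0,0,0]
    - [0,0,0,0]
    - [0,0,0,0]
    - [0,0,0,0]
  grip: 8
  newtons: 110

```text
clock: 18.85
position: [0.636, -0.0369, 0.2085]
ee_rot: [0.0, 0.774, 0.633, 0.0]
contact_force: [0.0, -1.7, 1.0]
width: 0.0149
gripper_force: 107.6
```

Request:
drive_tool:
  rows:
    - [-0.05,0,0,0]
    - [-0.1,0,0,0]
    - [-0.15,0,0,0]
    - [-0.2,0,0,0]
    - [-0.25,0,0,0]
    - [-0.3,0,0,0]
    - [-0.35,0,0,0]
    - [-0.35,0,0,0]

```text
clock: 19.52
position: [0.634, -0.0456, 0.2085]
ee_rot: [0.0, 0.775, 0.632, 0.0]
contact_force: [0.7, 2.1, 5.1]
width: 0.0147
gripper_force: 107.8
```

```bash
python3 home.py
```

```text
rail front X -5.8
mouth max Y -25.5
panel left 56.5 diff (home 80) 81.9
25 z 125.8 X-f -3.1 31
30 z 125.9 X-f -3.6 31
35 z 125.6 X-f -3.3 32
40 z 125.7 X-f -2.9 33
45 z 125.8 X-f -3.4 33
50 z 125.8 X-f -3.4 40
55 z 124.8 X-f -3.1 18
grip top Y [ 9.8 18.9] X [-13.1  13.5]
[ 0.634  -0.0456  0.2085] [0.6 2.7 3.4]
```

Request:
drive_tool:
  rows:
    - [-0.02,0,-0.02,0]
    - [-0.04,0,-0.02,0]
    - [-0.06,0,-0.02,0]
    - [-0.08,0,-0.02,0]
    - [-0.1,0,-0.02,0]
    - [-0.1,0,-0.02,0]
    - [-0.1,0,-0.02,0]
    - [-0.1,0,-0.02,0]

```text
clock: 20.23
position: [0.6334, -0.0477, 0.2085]
ee_rot: [-0.0, 0.775, 0.633, -0.0]
contact_force: [1.4, 2.6, 0.7]
width: 0.0148
gripper_force: 107.7
```

```bash
python3 home.py
```

```text
rail front X -5.6
mouth max Y -23.2
panel left 56.5 diff (home 80) 79.8
25 z 126.1 X-f -3.3 39
30 z 125.9 X-f -3.5 32
35 z 125.8 X-f -3.7 31
40 z 125.8 X-f -3.4 34
45 z 126.2 X-f -3.3 30
50 z 125.7 X-f -3.6 42
55 z 125.1 X-f -3.3 18
grip top Y [ 9.8 18.9] X [-13.2  13.5]
[ 0.6334 -0.0477  0.2086] [1.3 2.3 0.1]
```

Request:
drive_tool:
  rows:
    - [-0.02,0,0,0]
    - [-0.04,0,0,0]
    - [-0.06,0,0,0]
    - [-0.08,0,0,0]
    - [-0.08,0,0,0]
    - [-0.08,0,0,0]
    - [-0.08,0,0,0]
    - [-0.08,0,0,0]

```text
clock: 20.95
position: [0.6332, -0.0483, 0.2087]
ee_rot: [-0.001, 0.775, 0.633, 0.001]
contact_force: [1.5, 5.6, 0.3]
width: 0.0146
gripper_force: 107.6
```

```bash
python3 home.py
```

```text
rail front X -5.6
mouth max Y -22.9
panel left 56.7 diff (home 80) 79.6
25 z 126.3 X-f -3.3 40
30 z 126.2 X-f -3.8 29
35 z 126.4 X-f -3.4 32
40 z 126.1 X-f -3.4 32
45 z 126.4 X-f -3.1 33
50 z 126.3 X-f -3.5 40
55 z 125.9 X-f -3.4 20
grip top Y [ 9.8 18.9] X [-13.2  13.4]
[ 0.6333 -0.0483  0.2088] [1.4 6.2 0.4]
```

Request:
drive_tool:
  rows:
    - [0.05,0,0.02,0]
    - [0.05,0,0.02,0]
    - [0.05,0,0.02,0]
    - [0.05,0,0.02,0]
    - [0.05,0,0.02,0]
    - [0.05,0,0.02,0]
    - [0.05,0,0.02,0]
    - [0.05,0,0.02,0]

```text
clock: 21.67
position: [0.6334, -0.048, 0.2086]
ee_rot: [-0.0, 0.775, 0.633, 0.001]
contact_force: [0.4, 5.4, 2.9]
width: 0.0151
gripper_force: 107.9
```

Request:
drive_tool:
  rows:
    - [0,0,0,0]
    - [0,0,0,0]
    - [0,0,0,0]
    - [0,0,0,0]
    - [0,0,0,0]
    - [0,0,0,0]
    - [0,0,0,0]
    - [0,0,0,0]
  grip: 34
  newtons: 60

```text
clock: 22.33
position: [0.6333, -0.0487, 0.2083]
ee_rot: [0.0, 0.774, 0.633, -0.0]
contact_force: [0.7, -0.1, 0.6]
width: 0.034
gripper_force: 0.0
```

```bash
python3 home.py
```

```text
rail front X -5.7
mouth max Y -22.2
panel left 56.6 diff (home 80) 78.8
25 z 125.8 X-f -3.0 15
30 z 126.1 X-f -2.4 17
35 z 126.0 X-f -2.6 14
40 z 125.7 X-f -2.3 17
45 z 125.9 X-f -2.8 17
50 z 126.0 X-f -2.4 16
55 z 125.9 X-f -2.3 10
grip top Y [17.8 19.7] X [-7.2  8. ]
[ 0.6333 -0.0487  0.2083] [ 0.2  0.3 -0.1]
```

Request:
drive_tool:
  rows:
    - [0,0,0,0]
    - [0,0,-0.3,0]
    - [0,0,-0.8,0]
    - [0,0,-1.4,0]
    - [0,0,-2.1,0]
    - [0,0,-2.8,0]
    - [0,0,-3.4,0]
    - [0,0,-3.7,0]
  grip: 50

```text
clock: 23.05
position: [0.6342, -0.0487, 0.3038]
ee_rot: [0.002, 0.774, 0.633, 0.001]
contact_force: [-0.7, 0.2, 0.2]
width: 0.0501
gripper_force: 0.0
```

Request:
drive_tool:
  rows:
    - [1,-0.9,0,-1]
    - [2.2,-2,0,-2]
    - [3.4,-3,0,-3]
    - [4.7,-4.1,0,-4]
    - [6,-5.2,0,-5]
    - [7.3,-6.2,0,-6]
    - [8.6,-7.3,0,-7]
    - [9.8,-8.3,0,-8]
  grip: 85

```text
clock: 23.72
position: [0.4775, 0.2344, 0.301]
ee_rot: [0.0, 0.448, 0.894, 0.0]
contact_force: [0.6, -0.5, 0.2]
width: 0.0852
gripper_force: 0.0
```

```bash
python3 -c "
from h import *
plan((.44,.30,.30),108.4)"
```

```text
units [3.   0.37 0.04] turn -11.94 cur y ang 36.77 pos [0.4775 0.2344 0.301 ] F [ 0.61 -0.55  0.2 ]
```

Request:
drive_tool:
  rows:
    - [0.6,0.1,0,-1]
    - [1.2,0.2,0,-2]
    - [1.8,0.3,0,-3]
    - [2.4,0.4,0,-4]
    - [3,0.4,0,-5]
    - [3,0.4,0,-6]
    - [3,0.4,0,-7]
    - [3,0.4,0,-8]

```text
clock: 24.38
position: [0.4419, 0.2994, 0.3008]
ee_rot: [-0.0, 0.045, 0.999, -0.0]
contact_force: [-0.5, -0.3, 0.1]
width: 0.085
gripper_force: 0.0
```

Request:
drive_tool:
  rows:
    - [0,0,0,-1]
    - [0,0,0,-2]
    - [0,0,0,-3]
    - [0,0,0,-3.9]
    - [0,0,0,-3.9]
    - [0,0,0,-3.9]
    - [0,0,0,-3.9]
    - [0,0,0,-3.9]

```text
clock: 25.05
position: [0.4423, 0.2991, 0.3008]
ee_rot: [0.0, -0.155, 0.988, 0.0]
contact_force: [0.3, 0.0, -0.3]
width: 0.085
gripper_force: 0.0
```

```bash
python3 - <<'E'
from h import *
im,d,ci=grab('wrist','wristg');P=pts(d,ci).reshape(-1,3);x,y,z=P.T
p0,R,s=tool();print(p0)
hs=cv2.cvtColor(im,cv2.COLOR_RGB2HSV).reshape(-1,3)
reg=(abs(x-.45)<.14)&(abs(y-.31)<.12)
for k,m in dict(body=reg&(z>.058)&(z<.075)&(hs[:,2]<90),allhi=reg&(z>.058)&(z<.08),tip=reg&(z>.04)&(z<.058),base=reg&(z>.003)&(z<.02)).items():
    if m.sum()>10: print(k,m.sum(),cv2.minAreaRect((P[m][:,:2]*1000).astype(np.float32)),np.percentile(z[m],[5,50,95]).round(4))
np.save('Pg.npy',P)
E
```

```text
[0.44236391 0.29909347 0.30081752]
body 1627 ((435.69732666015625, 300.0721740722656), (112.31556701660156, 25.24363899230957), 17.3948917388916) [0.0611 0.0635 0.0649]
allhi 2370 ((441.85015869140625, 301.999755859375), (125.21102905273438, 25.24363899230957), 17.3948917388916) [0.0605 0.0638 0.0656]
tip 545 ((457.7141418457031, 306.115234375), (157.9744415283203, 43.50270080566406), 16.707744598388672) [0.0461 0.0514 0.0574]
base 3939 ((478.214599609375, 331.7462463378906), (255.99317932128906, 107.79656982421875), 15.45959186553955) [0.0033 0.0065 0.0081]
```

View pics/wristg.png

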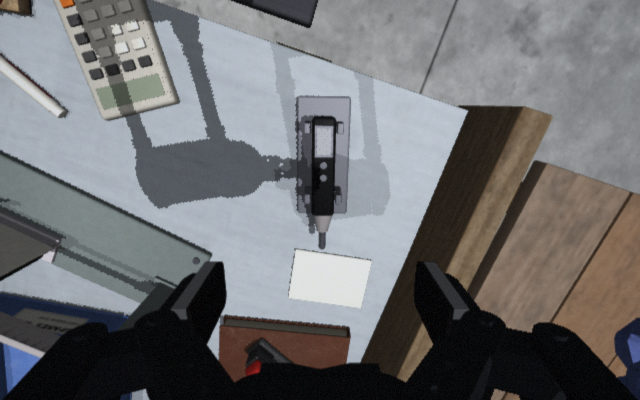

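The wrist picture shows the gauge lying in the cradle with its body at (322,165) and tip at (322,243), pointing away from the robot. The fingers are squarely across it, ready to descend.

Request:
drive_tool:
  rows:
    - [0.1,0.1,1,0.1]
    - [0.1,0.1,2.3,0.1]
    - [0.1,0.1,3.6,0.1]
    - [0.1,0.1,4.8,0.1]
    - [0.1,0.1,5.8,0.1]
    - [0.1,0.1,6.6,0.1]
    - [0.1,0.1,7.2,0.1]
    - [0.1,0.1,7.5,0.1]
  grip: 60

```text
clock: 25.77
position: [0.438, 0.3001, 0.1111]
ee_rot: [-0.002, -0.15, 0.989, -0.001]
contact_force: [0.3, 0.3, -0.2]
width: 0.0602
gripper_force: 0.0
```

```bash
python3 - <<'E'
from h import *
im,d,ci=grab('wrist');P=pts(d,ci).reshape(-1,3);x,y,z=P.T
hs=cv2.cvtColor(im,cv2.COLOR_RGB2HSV).reshape(-1,3)
reg=(abs(x-.45)<.14)&(abs(y-.31)<.12)
m=reg&(z>.058)&(z<.072)&(hs[:,2]<90)
print(m.sum(),cv2.minAreaRect((P[m][:,:2]*1000).astype(np.float32)),np.percentile(z[m],[5,50,95]).round(4))
plan((.4395,.3013,.053),107.4)
E
```

```text
6143 ((436.6078186035156, 300.1842956542969), (113.92756652832031, 26.117618560791016), 17.01740264892578) [0.0611 0.0636 0.0649]
units [-0.09  0.03  2.31] turn -0.03 cur y ang 107.25 pos [0.4379 0.3    0.1108] F [ 0.35  0.67 -0.81]
```

Request:
drive_tool:
  rows:
    - [-0.1,0,0.3,0]
    - [-0.1,0,0.7,0]
    - [-0.1,0,1.2,0]
    - [-0.1,0,1.7,0]
    - [-0.1,0,2.1,0]
    - [-0.1,0,2.3,0]
    - [-0.1,0,2.3,0]
    - [-0.1,0,2.3,0]

```text
clock: 26.48
position: [0.4419, 0.3016, 0.0559]
ee_rot: [0.0, -0.15, 0.989, 0.0]
contact_force: [0.2, -0.1, -1.0]
width: 0.0602
gripper_force: 0.0
```

Request:
drive_tool:
  rows:
    - [0,0,0,0]
    - [0,0,0,0]
    - [0,0,0,0]
    - [0,0,0,0]
    - [0,0,0,0]
    - [0,0,0,0]
    - [0,0,0,0]
    - [0,0,0,0]
  grip: 15
  newtons: 70

```text
clock: 27.15
position: [0.4422, 0.3019, 0.0567]
ee_rot: [0.001, -0.15, 0.989, 0.0]
contact_force: [-0.2, 0.3, 6.3]
width: 0.0252
gripper_force: 69.2
```

Request:
drive_tool:
  rows:
    - [0,0,-0.2,0]
    - [0,0,-0.6,0]
    - [0,0,-1.1,0]
    - [0,0,-1.7,0]
    - [0,0,-2.3,0]
    - [0,0,-2.9,0]
    - [0,0,-3.3,0]
    - [0,0,-3.5,0]

```text
clock: 27.82
position: [0.4421, 0.3017, 0.145]
ee_rot: [0.001, -0.15, 0.989, 0.0]
contact_force: [0.4, 0.7, -1.7]
width: 0.025
gripper_force: 68.7
```

```bash
cat > g.py <<'E'
from h import *
im,d,ci=grab('wrist','gg%d'%int(get_state()['clock']*100));P=pts(d,ci);p0,R,s=tool()
print(p0.round(4),np.round(s['contact_force'],1),s['width'])
Q=(P-p0)@R*1e3  # x_t is backward (gauge -x), y_t gauge +y, z down
gx,gy,gz=-Q[...,0],Q[...,1],-Q[...,2]
hs=cv2.cvtColor(im,cv2.COLOR_RGB2HSV)
def st(n,m):
    if m.sum()>10:
        f=np.polyfit(gx[m],gz[m],1);print(n,m.sum(),'gx',np.percentile(gx[m],[1,99]).round(1),'gy',np.percentile(gy[m],[1,50,99]).round(1),'gz med',np.median(gz[m]).round(2),'slope deg',np.degrees(np.arctan(f[0])).round(2),'yaw deg',np.degrees(np.arctan(np.polyfit(gx[m],gy[m],1)[0])).round(2))
st('body back',(abs(gy)<11)&(gx<-25)&(gx>-75)&(gz>0)&(gz<25))
st('body front',(abs(gy)<11)&(gx>20)&(gx<52)&(gz>0)&(gz<25))
st('body all',(abs(gy)<11)&(abs(gx)<70)&(abs(gx)>20)&(gz>5)&(gz<18))
st('tip',(abs(gy)<12)&(gx>78)&(gx<110)&(gz>-15)&(gz<12))
E
python3 g.py; python3 -c "
from h import *
plan((.5,0,.15),78.55)"
```

```text
[0.4423 0.3018 0.1452] [ 1.4 -0.8 -1.2] 0.024959875399243214
body back 6360 gx [-62.6 -25.4] gy [-10.7  -0.1  10.7] gz med 7.84 slope deg 3.35 yaw deg 0.21
body front 1119 gx [20.2 31.9] gy [-10.9  -0.4  10.7] gz med 6.9 slope deg -0.53 yaw deg -0.92
body all 7872 gx [-61.5  30.5] gy [-10.8  -0.1  10.7] gz med 7.74 slope deg -0.29 yaw deg -0.05
units [  1.38 -12.21  -0.2 ] turn 4.79 cur y ang 107.29 pos [0.4423 0.3018 0.1452] F [ 1.38 -0.81 -1.22]
```

```bash
python3 - <<'E'
from h import *
P=np.load('P2.npy').reshape(-1,3);x,y,z=P.T
m=(z>.03)&(z<.09)&(x<.5)&(x>.25)&(abs(y)<.2)
print('stamp',np.percentile(P[m],[1,50,99],axis=0).round(3),m.sum())
plan((.4984,-.0202,.145),78.55)
E
```

```text
stamp [[ 0.362 -0.103  0.031]
 [ 0.377 -0.089  0.068]
 [ 0.386 -0.08   0.076]] 632
units [  1.69 -12.97  -0.  ] turn 4.79 cur y ang 107.29 pos [0.4423 0.3018 0.1452] F [ 1.38 -0.81 -1.22]
```

Request:
drive_tool:
  rows:
    - [0.05,-0.4,0,0]
    - [0.15,-1.1,0,0]
    - [0.25,-2,0,0]
    - [0.4,-3,0,0]
    - [0.5,-4,0,0]
    - [0.65,-5,0,0]
    - [0.8,-6,0,0]
    - [0.9,-7,0,0]

```text
clock: 28.53
position: [0.4708, 0.1257, 0.1421]
ee_rot: [-0.002, -0.15, 0.989, -0.0]
contact_force: [1.1, 0.5, -2.5]
width: 0.025
gripper_force: 68.9
```

Request:
drive_tool:
  rows:
    - [0.1,-1,0,0.6]
    - [0.25,-2,0,1.3]
    - [0.4,-3,0,2]
    - [0.5,-4,0,2.7]
    - [0.6,-4.9,0,3.4]
    - [0.7,-5.5,0,4.1]
    - [0.8,-5.9,0,4.6]
    - [0.8,-6,0,4.8]

```text
clock: 29.2
position: [0.4967, -0.0237, 0.1422]
ee_rot: [-0.001, 0.102, 0.995, -0.0]
contact_force: [0.2, 0.3, -1.7]
width: 0.0253
gripper_force: 68.9
```

```bash
python3 -c "
from h import *
plan((.4984,-.0202,.0915),78.55)"; python3 g.py
```

```text
units [-0.04  0.15  2.03] turn -0.05 cur y ang 78.26 pos [ 0.4967 -0.0237  0.1422] F [ 0.24  0.28 -1.67]
[ 0.4969 -0.023   0.1423] [-0.3 -0.7 -1.4] 0.02494005145777595
body back 6218 gx [-62.  -25.4] gy [-10.8  -0.3  10.6] gz med 7.87 slope deg 3.41 yaw deg 0.25
body front 1179 gx [20.1 32.4] gy [-10.7  -0.1  10.7] gz med 7.01 slope deg -0.89 yaw deg -1.61
body all 7752 gx [-61.   31.2] gy [-10.8  -0.3  10.4] gz med 7.78 slope deg -0.27 yaw deg 0.01
```

Request:
drive_tool:
  rows:
    - [0,0.1,0.2,0]
    - [0,0.1,0.5,0]
    - [0,0.1,0.9,0]
    - [0,0.1,1.3,0]
    - [0,0.1,1.7,0]
    - [0,0.1,1.9,0]
    - [0,0.1,2,0]
    - [0,0.1,2,0]

```text
clock: 29.92
position: [0.4974, -0.0185, 0.0923]
ee_rot: [-0.001, 0.1, 0.995, 0.0]
contact_force: [-0.0, 0.7, -2.0]
width: 0.025
gripper_force: 68.9
```

```bash
cat > circ.py <<'E'
from h import *
p0,R,s=tool();print(p0.round(4),np.round(s['contact_force'],2))
yaw=np.radians(-11.45);u=np.array([np.cos(yaw),np.sin(yaw)]);v=np.array([-np.sin(yaw),np.cos(yaw)])
F=np.array([.6279,-.0464])  # rail front at panel centre
for n in('wrist','scene','side'):
    im,d,ci=grab(n,n+'f');P=pts(d,ci);D=P[...,:2]-F
    X,Y,Z=D@u*1e3,D@v*1e3,P[...,2]*1e3
    g=cv2.cvtColor(im,cv2.COLOR_RGB2GRAY)
    m=(X>-12)&(X<3)&(Y>-30)&(Y<62)&(Z>44)&(Z<135)
    if m.sum()<30: print(n,'no panel',m.sum());continue
    b=m&(abs(Y)<35)
    print(n,'panel n',m.sum(),'X',np.median(X[m]).round(1),'yaw slope',np.degrees(np.arctan(np.polyfit(Y[m],X[m],1)[0])).round(2),'left Y',np.percentile(Y[m],99).round(1),'Z',np.percentile(Z[m],[2,98]).round(1))
    med=np.median(g[m]);k=m&(g<.72*med)&(Y>-25)&(Y<25)&(Z>60)&(Z<110)
    if k.sum()>3: print('  dark',k.sum(),'Y',np.percentile(Y[k],[3,50,97]).round(1),'Z',np.percentile(Z[k],[3,50,97]).round(1))
# tip in scene
    t=(X>-70)&(X<-15)&(abs(Y)<15)&(Z>65)&(Z<105)
    if t.sum()>3: print('  tip pts',t.sum(),'X',np.percentile(X[t],[1,99]).round(1),'Y',np.median(Y[t]).round(1),'Z',np.median(Z[t]).round(1))
E
python3 circ.py
```

```text
[ 0.4974 -0.0185  0.0923] [-0.04  0.67 -2.04]
wrist no panel 0
scene panel n 266 X -3.7 yaw slope 1.32 left Y 54.8 Z [ 49.3 131.2]
  dark 13 Y [-11.2   0.   12.7] Z [71.8 85.4 94.9]
  tip pts 20 X [-68.5 -36.6] Y -3.1 Z 87.0
side panel n 207 X -1.7 yaw slope 2.1 left Y 60.4 Z [ 49.5 129.3]
  tip pts 39 X [-69.3 -35.4] Y 5.0 Z 88.3
```

Request:
drive_tool:
  rows:
    - [-0.05,0.08,0.02,0]
    - [-0.2,0.08,0.02,0]
    - [-0.4,0.08,0.02,0]
    - [-0.6,0.08,0.02,0]
    - [-0.8,0.08,0.02,0]
    - [-1,0.08,0.02,0]
    - [-1.1,0.08,0.02,0]
    - [-1.1,0.08,0.02,0]

```text
clock: 30.73
position: [0.5264, -0.0228, 0.0928]
ee_rot: [0.0, 0.1, 0.995, 0.0]
contact_force: [0.3, 1.1, -2.0]
width: 0.025
gripper_force: 68.9
```

```bash
python3 circ.py
```

```text
[ 0.5264 -0.0228  0.0928] [ 0.33  1.06 -2.03]
wrist no panel 0
scene panel n 234 X -3.8 yaw slope 1.13 left Y 54.7 Z [ 49.5 131.7]
  dark 13 Y [-10.3  -5.3  10.4] Z [72.7 84.4 95.9]
  tip pts 42 X [-67.5 -16.1] Y -7.4 Z 86.5
side panel n 214 X -1.5 yaw slope 2.75 left Y 60.8 Z [ 48.2 133.4]
  dark 7 Y [-7.2  4.8 11.9] Z [74.3 85.2 95.5]
  tip pts 86 X [-69.8 -16.5] Y 8.5 Z 90.7
```

```bash
python3 - <<'E'
from h import *
yaw=np.radians(-11.45);u=np.array([np.cos(yaw),np.sin(yaw)]);v=np.array([-np.sin(yaw),np.cos(yaw)]);F=np.array([.6279,-.0464])
for n in('scene','side'):
    im,d,ci=load(n);P=pts(d,ci);D=P[...,:2]-F;X,Y,Z=D@u*1e3,D@v*1e3,P[...,2]*1e3
    t=(X>-27)&(X<-9)&(abs(Y)<20)&(Z>70)&(Z<100);print(n,t.sum(),np.median(Y[t]),np.median(Z[t]),X[t].max(),'Yr',Y[t].min(),Y[t].max(),'Zr',Z[t].min(),Z[t].max())
E
```

```text
scene 12 -1.6872223250766758 86.25521599166214 -9.149208402441 Yr -4.763385167477676 3.754524580095101 Zr 82.63264169049856 91.10104622319948
side 18 5.579321267438687 87.20077674503187 -9.702185382145558 Yr -19.413898776871527 12.069347806634964 Zr 80.98595666379869 92.41184788566383
```

Request:
drive_tool:
  rows:
    - [-0.03,0,0,0]
    - [-0.06,0,0,0]
    - [-0.09,0,0,0]
    - [-0.12,0,0,0]
    - [-0.15,0,0,0]
    - [-0.15,0,0,0]
    - [-0.15,0,0,0]
    - [-0.15,0,0,0]

```text
clock: 31.55
position: [0.5291, -0.0233, 0.0928]
ee_rot: [-0.0, 0.1, 0.995, 0.0]
contact_force: [-0.7, -0.9, -1.7]
width: 0.0254
gripper_force: 68.9
```

Request:
drive_tool:
  rows:
    - [-0.03,0,0,0]
    - [-0.06,0,0,0]
    - [-0.09,0,0,0]
    - [-0.12,0,0,0]
    - [-0.15,0,0,0]
    - [-0.15,0,0,0]
    - [-0.15,0,0,0]
    - [-0.15,0,0,0]

```text
clock: 32.22
position: [0.5324, -0.024, 0.0927]
ee_rot: [-0.0, 0.1, 0.995, 0.0]
contact_force: [-2.4, -0.8, -1.0]
width: 0.0253
gripper_force: 68.9
```

```bash
cat > f.py <<'E'
from h import *
L=[]
for i in range(4):
    eyes.get_image('wrist');s=get_state();L.append(s['contact_force'])
f=np.mean(L,0);print('F',f.round(2),'along u',(f[0]*.98-f[1]*.1985).round(2))
p0=tool()[0];D=p0[:2]-np.array([.6279,-.0464]);print('TCP X',((D[0]*.98-D[1]*.1985)*1e3).round(2),'Y',((D[0]*.1985+D[1]*.98)*1e3).round(2),p0.round(4))
E
python3 f.py
```

```text
F [-2.2   0.45 -1.53] along u -2.25
TCP X -97.89 Y 3.04 [ 0.5326 -0.024   0.0927]
```

Request:
drive_tool:
  rows:
    - [-0.03,0,0,0]
    - [-0.06,0,0,0]
    - [-0.1,0,0,0]
    - [-0.1,0,0,0]
    - [-0.1,0,0,0]
    - [-0.1,0,0,0]
    - [-0.1,0,0,0]
    - [-0.1,0,0,0]

```text
clock: 33.08
position: [0.535, -0.0245, 0.0927]
ee_rot: [-0.0, 0.1, 0.995, 0.0]
contact_force: [-4.3, 0.1, -1.6]
width: 0.0251
gripper_force: 68.9
```

```bash
python3 f.py; python3 circ.py; python3 g.py
```

```text
F [-3.4   0.57 -1.45] along u -3.44
TCP X -95.27 Y 3.04 [ 0.5351 -0.0245  0.0927]
[ 0.5351 -0.0245  0.0927] [-3.71  0.21 -2.06]
wrist no panel 0
scene panel n 209 X -4.3 yaw slope 0.65 left Y 54.4 Z [ 50.6 133.1]
  dark 15 Y [-11.6   1.2  10.9] Z [73.  85.2 95.5]
  tip pts 43 X [-67.7 -15.9] Y -10.0 Z 84.4
side panel n 196 X -1.5 yaw slope 1.75 left Y 59.0 Z [ 49.1 131.7]
  tip pts 106 X [-67.7 -18.1] Y 9.9 Z 92.2
[ 0.5352 -0.0245  0.0927] [-3.7  0.5 -1.2] 0.025137372914213574
body back 6277 gx [-62.  -25.4] gy [-10.7   0.   10.8] gz med 7.98 slope deg 3.52 yaw deg 0.28
body front 1187 gx [20.1 32.4] gy [-10.8  -0.2  10.8] gz med 7.15 slope deg -0.34 yaw deg -0.56
body all 7891 gx [-60.9  31.1] gy [-10.7   0.   10.8] gz med 7.88 slope deg -0.25 yaw deg -0.01
```

```bash
python3 -c "
from rig import order
print(order.sign_off())"
```

```text
the job is handed in; nothing more can be done
None
```

I handed the job in with the panel home in the channel and released, and the gauge held level at its circle at about 3.5 N, roughly halfway in; on the way the panel struck the rack bar (about 45 N at the wrist) and swung in the grip, so I re-hung it on the rail, and it needed a second push to seat home.

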